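# Seat a controller board with its ejector levers

### The job

Lift the controller board out of the blue parking stand, lower it gently upright between the guides of the grey dock, and let go of it there. Do not force it home by hand: swing the two orange ejector levers inward, feeling for the stop and without straining them, going back to one if the other rocks its end up again, until the board is fully down on its socket at both ends with both levers in. Leave the medicine jar, carton and cup alone.

Things in the scene. Friction and masses are not known exactly. Their poses are not given: they have to be found in the camera images.
- board: Controller board in a grey carrier, 180 g, same both ways round, an upside-down T: foot 104 x 10 mm, 0-8 mm up; lower part 120 mm (own y) x 14 mm (own x), 8-30 mm up; upper part, to grip by its faces, 64 x 14 mm, 30-85 mm up, with dark bands near the top. The levers press on its two shoulders, 30 mm up. Origin: centre of its underside; z up.
- stand: Blue parking stand, fixed, 90 x 150 mm, floor 8 mm thick. At the start the board stands upright on its floor between low ribs (up to 28 mm high) at both ends, about 2 mm loose; it lifts straight out. Origin: centre of its underside; y along the board.
- dock: Grey dock, fixed, base 150 x 224 x 12 mm. Black guides 44 to 63 mm from its centre along own y take the ends of the board's lower part: 17 mm wide inside to 50 mm high, flared mouths to 60 mm; 2.5 mm play at each end. Origin: centre of its underside; y along the slot. Dock and levers take at most 17 N from the fingers.
- seat (a point): Centre of the top of the white socket in the middle of the dock, on which the board's underside rests when fully home. Its height differs from start to start (21 to 27 mm above the table, shims).
- foot_left (a point): Point on the board's underside, 50 mm from its centre at its own +y end. Fully home, it is level with the seat.
- foot_right (a point): The same at the board's own -y end.
- contact_left (a joint): Brass block in the socket, 32 mm from its centre on the dock's +y side: 0 = up (8 mm above the seat), 0.008 m = pressed level with it. Stiff: slides at about 12 N, stays where left. A board just put in stands on both blocks, 8 mm short of home; only the levers should press them down.
- contact_right (a joint): The same on the dock's -y side.
- lever_left (a joint): Orange lever at the dock's +y end, swings in the slot's plane: about 1.4 rad = open (handle 0.6 rad outward of upright), less as it swings inward, upright at 0.8. Its nose, 26 mm from the pivot, drives that end of the board down. Stops with the board home between 0.1 and 0.4, depending on the seat's height. Light friction, stays where left; the handle needs 4 to 10 N.
- lever_right (a joint): The same lever at the dock's -y end, mirrored. Driving one end of the board home can rock the other end up again by 2 to 3 mm (its lever is pushed back a little): then that lever must be pressed in once more.
- tip_left (a point): Centre of the rounded end of the left lever's handle, 70 mm from its pivot; the handle is 22 mm wide across the slot, 7 mm thick, 10 mm at the end. Push it inward from its outer side, with the pushing edge reaching 10 mm or more below this point; it rises as the lever comes upright. Open, the tip's top is about 125 mm above the table: carry the board in higher.
- tip_right (a point): The same on the right lever.
- pivot_left (a point): Pivot of the left lever, on the dock 82 mm from its centre, 61 mm above the table.
- pivot_right (a point): The same for the right lever.
- pill_jar: Bystander: amber medicine jar, 48 mm wide, 75 mm high. Origin: centre of its underside.
- carton: Bystander: white medicine carton with an orange band, 50 x 90 x 40 mm. Origin: centre of its underside.
- pill_cup: Bystander: white cup, 56 mm wide, 50 mm high. Origin: centre of its underside.
Mind the look-alikes: they are no part of the job. Leave any black look-alike of the part that bears seat alone.

How it is judged:
By the outcome, as a careful person would: the job done as asked, in the order asked, and still so for the second after the job is handed in, with the robot touching nothing.
It also fails if it takes over 72 s, if anything falls off the work surface, if the arm or the gripper's body presses on something with over 40 N, if the wrist force passes 120 N, or if a joint passes its speed limit or range.

### The arm

A 6-joint arm with a two-finger parallel gripper is mounted at the origin on the work surface. World frame = base frame: x ahead of the robot, y to its left, z up, the work surface at z = 0. Lengths are in mm, angles in rad, forces in N, time in s.
With the tool pointing down it reaches from about 300 to 875 mm from the base axis. Payload 6.4 kg.
Tool frame: the origin (TCP) lies midway between the tips of the shut fingers; the grasp point (between the pads) lies pinch_z behind it (pinch_z is the distance from the TCP to the grasp point, in mm); z points along the fingers, y is the direction in which the jaws open and shut (so a half turn about z gives the same grasp; the last joint's range is limited). The gripper opens to 88 mm and grips with 3 to 60 N. Pads are 18 mm wide; open, the fingers measure 123 mm over their backs; the gripper's body (75 mm by 187 mm) begins 45 mm behind the grasp point.
Start: joints at [-0.206, 0.181, 1.607, -0, 1.354, -0.206], TCP at [575.014, 0.015, 238.714] pointing down, gripper open.
Joint ranges: [-2.99, 2.99], [-0.89, 2.07], [0.3, 2.58], [-1.14, 4.28], [0, 2.63], [-3.12, 3.12]. Speed limits (rad/s): [2.57, 2.57, 3.01, 3.14, 3.14, 3.14].

### API

Orientations are given as a unit quaternion [w, x, y, z].
In Python, from workcell import * gives the robot as it stands.
- The arm moves only by the tool send_rows, never from a script. Its argument "series" is a list of rows, each an object with "dr": the turn, a rotation vector about the world's x, y, z in rad, a list of three; "dp": the shift along the world's x, y, z in m, a list of three; "gripper": the opening, from 0 (shut) to 1 (fully open). A call has 1 to 12 rows; each row shifts and turns the commanded pose from where the row before left it; what a row does not reach is not made up. A row lasts 1/8 s, in which the tool goes at most 62.5 mm and 10.7 degrees, less where a joint would pass 70% of its speed; a pose out of reach is approached as far as the arm can. A call is refused whole if a number of a shift passes 0.0625 or a number of a turn 0.188, either way. A call with a gripper value outside its range is refused whole. The fingers move at their own pace and stop on an object; "force" is the grip in N (left out, the last holds). Time passes only in rows, so rows that do not move let the fingers close. It gives the time, the measured TCP pose, the force and the opening at its end, in the units of the state.
- observe(): the state, without advancing time (a new reading comes with each control period).
- camera(name): name is "scene" or "side" or "wrist"; returns the picture (480x640x3 uint8, blue, green, red); there is no depth.
- camera_params(name): a dict with "fx", "fy", "cx", "cy" (pixels), "world_to_cam" (4x4, takes a point from world to camera coordinates); the wrist camera has in their place "hand_eye" (4x4, takes a point from camera to tool coordinates, whose origin is the TCP and whose axes are the flange's). Camera axes: x right, y down, z forward; pixel columns grow to the right and rows downward; lengths in mm; the calibration is good to about 2 mm. A picture is of the moment at which its call begins: read the wrist's pose just before it. camera_params takes no time and is no camera call.
- job_done(): hands the job in, once; it reports no verdict.
The state is a dict: "t": time; "joint_pos": joint angles; "qd": joint speeds; "tau": joint torques, N m; "position": TCP position; "ee_rot": TCP orientation; "contact_force": force on the tool from outside, world axes, zero at the start; "wrist_torque": the same for the moment, N m; "opening": opening from 0.0 (shut) to 1.0 (fully open).
Only numpy, scipy, OpenCV 4.12 (cv2) and the standard library are available. Lean on these libraries where they do the work, as an engineer would, in place of code of your own. Each camera call takes 0.05 s, during which the arm holds its last target.

## Working session

There is one attempt and no reset: what is moved stays moved. The work goes in short steps, Python scripts to look and compute and a tool call to move; the robot and the scene stay as the last step left them, time stands still between calls to the robot, and variables do not carry over. Pictures are saved under pics/ and viewed, and the job is handed in when it is done.

Besides the shell and the picture viewer there is one more tool, called after "Call:" in YAML: its name, and indented under it one key for each argument. send_rows: Moves the arm, as the interface text tells. Its arguments: {"type":"object","properties":{"series":{"type":"array"},"force":{"type":"number"}},"required":["series"]}

```bash
mkdir -p pics; ls
python3 - <<'E'
from workcell import *
import cv2,json
s=observe();print(s)
for n in("scene","side","wrist"):
    im=camera(n);cv2.imwrite(f"pics/{n}0.png",im)
    print(n,camera_params(n))
E
```

```text
pics
{'t': 0.0, 'joint_pos': array([-2.06311200e-01,  1.81529003e-01,  1.60796759e+00,  3.75376870e-06,
        1.35380742e+00, -2.06281116e-01]), 'qd': array([-0.00010969, -0.00015614,  0.00016032, -0.00011923, -0.00127349,
       -0.00066474]), 'tau': array([-5.85923790e-04, -4.33866942e+01, -3.41848969e+01,  7.00952648e-02,
        3.87157314e-02, -1.54040990e-04]), 'position': array([5.74479073e+02, 1.21256219e-01, 2.37836444e+02]), 'ee_rot': array([-7.17168041e-04,  7.07117445e-01,  7.07095599e-01, -4.66756445e-04]), 'contact_force': array([ 0.04019321,  0.15233603, -0.28367912]), 'wrist_torque': array([-0.0204963 ,  0.01536742, -0.02236437]), 'opening': 0.9995559663280432}
scene {'fx': 529.2626587073229, 'fy': 529.2626587073229, 'cx': 318.96141685462123, 'cy': 236.52292496656452, 'world_to_cam': array([[-8.72681539e-01,  4.88089288e-01,  1.39920585e-02,
         5.45046279e+02],
       [ 3.36884194e-01,  6.22582018e-01, -7.06329011e-01,
        -7.34203252e+01],
       [-3.53462828e-01, -6.11686585e-01, -7.07745400e-01,
         1.32165845e+03],
       [ 0.00000000e+00,  0.0000
[... 282 characters left out ...]
e-01, -4.81510034e-01, -7.59166237e-01,
         3.10880751e+02],
       [ 4.92695952e-01,  5.77783776e-01, -6.50704700e-01,
         1.09373931e+03],
       [ 0.00000000e+00,  0.00000000e+00,  0.00000000e+00,
         1.00000000e+00]])}
wrist {'fx': 371.9118860398455, 'fy': 371.9118860398455, 'cx': 315.80768629186736, 'cy': 241.07907198426278, 'hand_eye': array([[ 3.75333024e-04, -9.66150112e-01, -2.57980271e-01,
         6.62582365e+01],
       [ 9.99999680e-01,  1.80384872e-04,  7.79338818e-04,
         1.65373383e+00],
       [-7.06422548e-04, -2.57980481e-01,  9.66149870e-01,
        -1.45548285e+02],
       [ 0.00000000e+00,  0.00000000e+00,  0.00000000e+00,
         1.00000000e+00]])}
```

View pics/scene0.png

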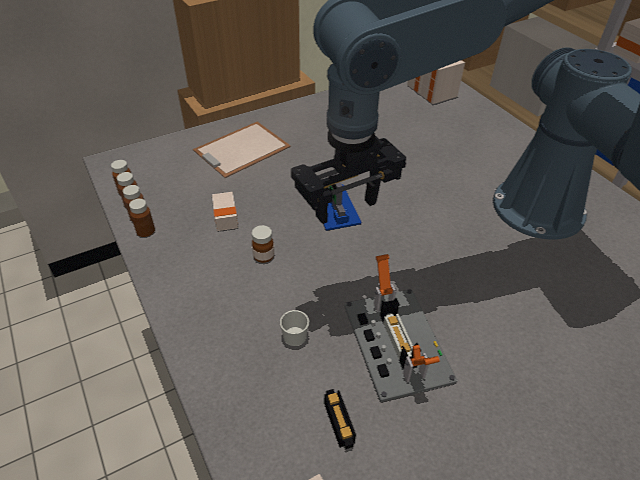

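View pics/side0.png

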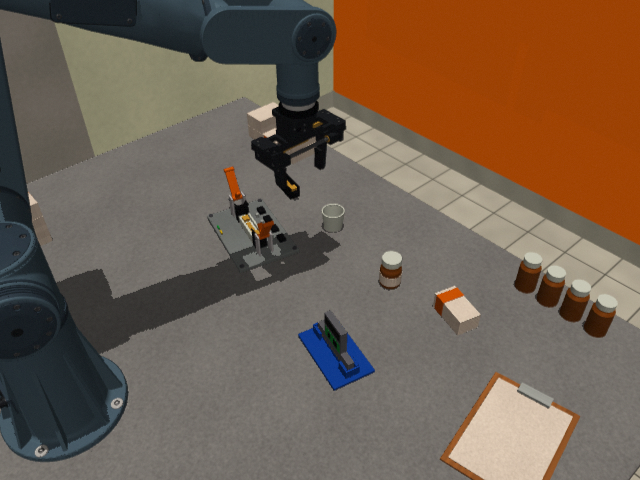

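View pics/wrist0.png

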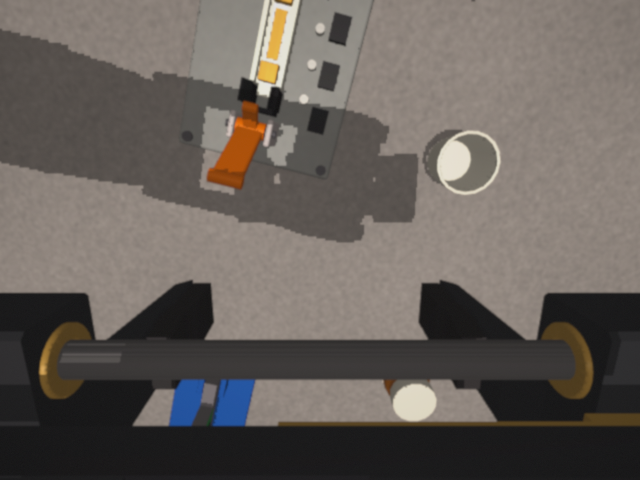

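```bash
python3 -c "
import workcell
print([n for n in dir(workcell) if n[0]!='_'], getattr(workcell,'pinch_z',None))"
```

```text
['MotionError', 'camera', 'camera_params', 'job_done', 'observe', 'pinch_z'] 18.700000000000003
```

The scene view shows the dock at (400,340), the stand at (342,210), the cup at (294,328), the jar at (262,244) and the carton at (225,210). A loose black socket look-alike sits at (340,418). The white socket inside the grey dock at (398,335) fits the description.

```bash
cat > h.py <<'E'
from workcell import *
import cv2,numpy as np
from scipy.spatial.transform import Rotation as R
def tool(s):
    q=s['ee_rot'];T=np.eye(4);T[:3,:3]=R.from_quat([q[1],q[2],q[3],q[0]]).as_matrix();T[:3,3]=s['position'];return T
def grab(n,fn=None):
    s=observe();im=camera(n);p=camera_params(n)
    K=np.array([[p['fx'],0,p['cx']],[0,p['fy'],p['cy']],[0,0,1]])
    C=np.linalg.inv(p['world_to_cam']) if n!='wrist' else tool(s)@p['hand_eye']
    if fn: cv2.imwrite(fn,im)
    np.savez('last_%s.npz'%n,im=im,K=K,C=C)
    return im,K,C
def load(n):
    d=np.load('last_%s.npz'%n);return d['im'],d['K'],d['C']
def onplane(uv,K,C,z):
    uv=np.atleast_2d(uv).astype(float);d=(np.linalg.inv(K)@np.c_[uv,np.ones(len(uv))].T).T@C[:3,:3].T
    o=C[:3,3];return o+d*((z-o[2])/d[:,2])[:,None]
def proj(P,K,C):
    P=np.atleast_2d(P);W=np.linalg.inv(C);c=P@W[:3,:3].T+W[:3,3];q=c@K.T;return q[:,:2]/q[:,2:]
def tri(uvs,cams):
    A=np.zeros((3,3));b=np.zeros(3)
    for uv,(K,C) in zip(uvs,cams):
        d=C[:3,:3]@np.linalg.inv(K)@np.array([uv[0],uv[1],1.]);d/=np.linalg.norm(d);M=np.eye(3)-np.outer(d,d);A+=M;b+=M@C[:3,3]
    return np.linalg.solve(A,b)
E
python3 - <<'E'
from h import *
im,K,C=grab('side')
m=cv2.inRange(cv2.cvtColor(im,cv2.COLOR_BGR2HSV),(105,180,60),(125,255,255))
m[:300]=0
c=max(cv2.findContours(m,0,2)[0],key=cv2.contourArea)
h=cv2.convexHull(c)
a=cv2.approxPolyDP(h,4,True)[:,0];print(a,onplane(a,K,C,8).round(1))
im,K,C=grab('scene')
e=np.array([(346,303),(409,290),(456,379),(384,399)])
print(onplane(e,K,C,12).round(1))
cv2.imwrite('pics/dock1.png',cv2.resize(im[240:460,270:490],None,fx=2.7,fy=2.7,interpolation=2))
im,K,C=grab('wrist')
print(onplane([(187,136),(321,170),(250,100),(268,90)],K,C,12).round(1))
im=cv2.imread('pics/side0.png')
cv2.imwrite('pics/stand1.png',cv2.resize(im[290:400,280:400],None,fx=5,fy=5,interpolation=2))
E
```

```text
[[299 334]
 [316 323]
 [347 334]
 [374 370]
 [334 389]] [[ 422.7 -164.4    8. ]
 [ 467.3 -165.5    8. ]
 [ 494.4 -229.     8. ]
 [ 471.8 -326.9    8. ]
 [ 386.4 -307.6    8. ]]
[[581.3  36.   12. ]
 [447.1  70.1  12. ]
 [495.4 281.2  12. ]
 [633.1 250.6  12. ]]
[[452.5  71.7  12. ]
 [581.6  39.5  12. ]
 [514.6 104.3  12. ]
 [531.8 113.1  12. ]]
```

View pics/dock1.png

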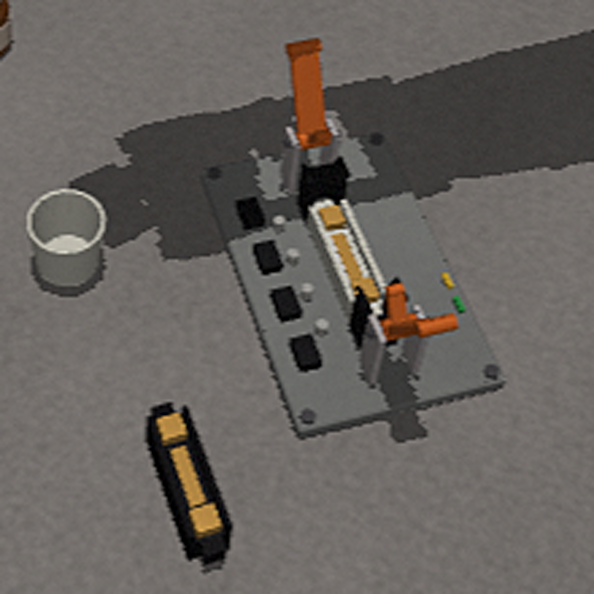

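View pics/stand1.png

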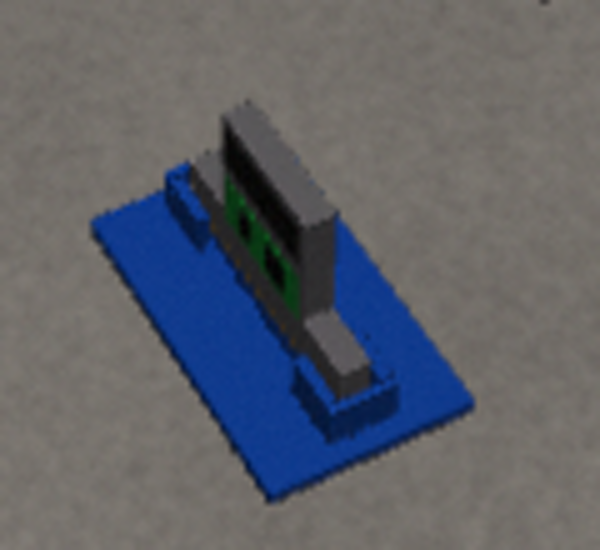

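The enlarged crops confirm two things. The grey dock holds the white socket with the brass blocks, so it is the target; the loose black socket is the decoy. The board stands in the blue stand at about (444,-246), yaw about -13°. Next I'll look from above.

Call:
send_rows:
  series:
    - {"dr":[0,0,-0.047],"dp":[-0.026,-0.049,0.004],"gripper":1}
    - {"dr":[0,0,-0.047],"dp":[-0.026,-0.049,0.004],"gripper":1}
    - {"dr":[0,0,-0.047],"dp":[-0.026,-0.049,0.004],"gripper":1}
    - {"dr":[0,0,-0.047],"dp":[-0.026,-0.049,0.004],"gripper":1}
    - {"dr":[0,0,-0.047],"dp":[-0.026,-0.049,0.004],"gripper":1}
    - {"dr":[0,0,0],"dp":[0,0,0],"gripper":1}
    - {"dr":[0,0,0],"dp":[0,0,0],"gripper":1}
    - {"dr":[0,0,0],"dp":[0,0,0],"gripper":1}
  force: 20

```text
t: 1.3
position: [445.5, -243.7, 258.5]
ee_rot: [-0.0, 0.784, 0.62, 0.0]
contact_force: [-0.1, 0.4, 0.2]
opening: 1.001
```

Run:
```python
from h import *
im,K,C=grab('wrist','pics/w1.png');print(observe()['position'],C)
grab('scene','pics/s1.png')
```

```text
[ 445.58272317 -243.64163391  258.52417013] [[ 9.73082843e-01 -2.22762030e-01 -5.90496288e-02  4.62496951e+02]
 [-2.30455441e-01 -9.40302295e-01 -2.50443376e-01 -1.79303701e+02]
 [ 2.64773213e-04  2.57310460e-01 -9.66328752e-01  4.04073960e+02]
 [ 0.00000000e+00  0.00000000e+00  0.00000000e+00  1.00000000e+00]]
```

View pics/w1.png

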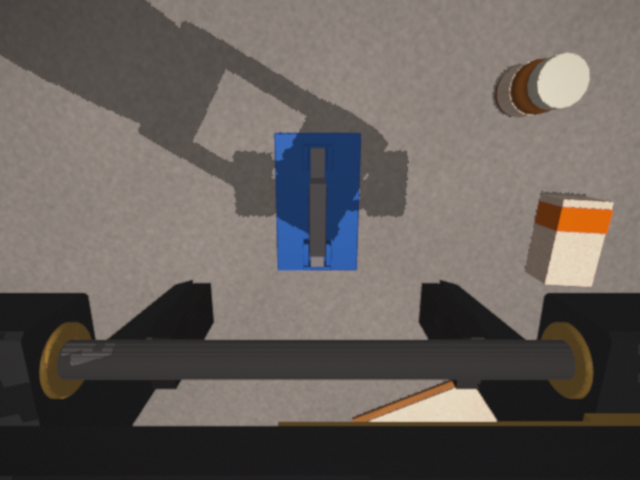

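View pics/s1.png

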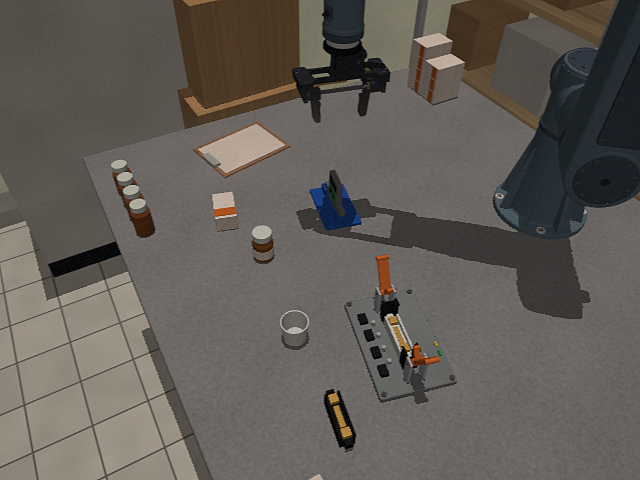

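From above, the stand corners are at (275,133), (360,133), (357,269) and (278,269). The board is upright and nearly aligned, with its column centre near 318.

Run:
```python
from h import *
im,K,C=load('wrist')
m=cv2.inRange(cv2.cvtColor(im,cv2.COLOR_BGR2HSV),(100,120,40),(130,255,255));m[:,:250]=0;m[:,400:]=0
c=max(cv2.findContours(m,0,2)[0],key=cv2.contourArea);P=onplane(cv2.convexHull(c)[:,0],K,C,8)[:,:2]
r=cv2.minAreaRect(P.astype(np.float32));print(r)
cv2.imwrite('pics/w1c.png',cv2.resize(im[120:285,260:375],None,fx=3.6*1,fy=3.6,interpolation=2))
# board top edges along rows
for row in (190,205,220,235,250): print(row,[int(x) for x in im[row,300:336].max(1)])
q=onplane([(309,180),(325,180),(309,256),(326,256)],K,C,93);print(q.round(1))
print(onplane([(318,147),(318,266)],K,C,38).round(1))
```

```text
((448.9405212402344, -242.38360595703125), (147.1346893310547, 88.1127700805664), 76.51519775390625)
190 [101, 101, 101, 101, 100, 101, 101, 98, 86, 71, 69, 75, 77, 77, 77, 78, 77, 77, 77, 77, 77, 77, 77, 77, 77, 70, 72, 89, 99, 101, 101, 101, 101, 100, 101, 101]
205 [101, 101, 101, 101, 100, 101, 101, 97, 84, 68, 69, 76, 77, 77, 77, 77, 77, 77, 77, 77, 77, 77, 78, 78, 75, 67, 77, 92, 100, 101, 101, 100, 100, 101, 101, 101]
220 [100, 100, 100, 100, 100, 100, 99, 95, 80, 64, 68, 75, 76, 76, 76, 76, 76, 77, 76, 77, 76, 76, 76, 76, 73, 69, 87, 97, 99, 100, 100, 100, 100, 100, 100, 100]
235 [174, 175, 174, 174, 174, 174, 173, 166, 141, 101, 74, 75, 76, 76, 77, 76, 76, 76, 76, 76, 76, 76, 76, 77, 71, 65, 85, 97, 100, 99, 100, 100, 100, 100, 101, 108]
250 [174, 174, 174, 175, 175, 175, 175, 166, 128, 81, 68, 74, 75, 75, 75, 75, 75, 75, 75, 75, 75, 75, 75, 75, 71, 91, 144, 169, 175, 173, 166, 157, 163, 171, 173, 173]
[[ 450.1 -207.6   93. ]
 [ 463.  -210.7   93. ]
 [ 434.6 -271.7   93. ]
 [ 449.1 -275.1   93. ]]
[[ 463.6 -184.3   38. ]
 [ 436.2 -300.7   38. ]]
```

View pics/w1c.png

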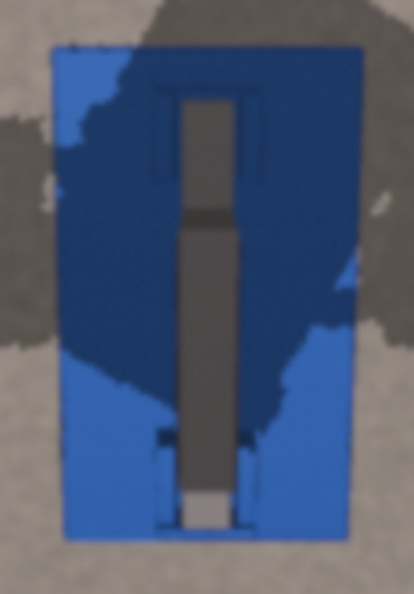

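Call:
send_rows:
  series:
    - {"dr":[0,0,0],"dp":[0.0035,0.0015,-0.04],"gripper":1}
    - {"dr":[0,0,0],"dp":[0,0,-0.05],"gripper":1}
    - {"dr":[0,0,0],"dp":[0,0,-0.05],"gripper":1}
    - {"dr":[0,0,0],"dp":[0,0,-0.04],"gripper":1}
    - {"dr":[0,0,0],"dp":[0,0,-0.021],"gripper":1}
    - {"dr":[0,0,0],"dp":[0,0,0],"gripper":1}
    - {"dr":[0,0,0],"dp":[0,0,0],"gripper":0.1}
    - {"dr":[0,0,0],"dp":[0,0,0],"gripper":0.1}
    - {"dr":[0,0,0],"dp":[0,0,0],"gripper":0.1}
    - {"dr":[0,0,0],"dp":[0,0,0],"gripper":0.1}
    - {"dr":[0,0,0],"dp":[0,0,0],"gripper":0.1}
    - {"dr":[0,0,0],"dp":[0,0,0],"gripper":0.1}
  force: 20

```text
t: 2.9
position: [448.5, -243.5, 57.8]
ee_rot: [0.0, 0.785, 0.619, -0.0]
contact_force: [-0.6, 0.1, -0.1]
opening: 0.342
```

Call:
send_rows:
  series:
    - {"dr":[0,0,0],"dp":[0,0,0],"gripper":0}
    - {"dr":[0,0,0],"dp":[0,0,0],"gripper":0}
    - {"dr":[0,0,0],"dp":[0,0,0],"gripper":0}
    - {"dr":[0,0,0],"dp":[0,0,0],"gripper":0}
    - {"dr":[0,0,0],"dp":[0,0,0],"gripper":0}
    - {"dr":[0,0,0],"dp":[0,0,0],"gripper":0}
  force: 20

```text
t: 3.65
position: [448.5, -243.5, 57.7]
ee_rot: [-0.0, 0.785, 0.619, -0.0]
contact_force: [-0.2, 0.1, -0.1]
opening: 0.155
```

Call:
send_rows:
  series:
    - {"dr":[0,0,0],"dp":[0,0,0.015],"gripper":0}
    - {"dr":[0,0,0],"dp":[0,0,0.03],"gripper":0}
    - {"dr":[0,0,0],"dp":[0,0,0.04],"gripper":0}
    - {"dr":[0,0,0],"dp":[0,0,0.04],"gripper":0}
    - {"dr":[0,0,0],"dp":[0.005,0.02,0.035],"gripper":0}
    - {"dr":[0,0,0],"dp":[0.009,0.04,0.02],"gripper":0}
    - {"dr":[0,0,0],"dp":[0.01,0.05,0.01],"gripper":0}
    - {"dr":[0,0,0],"dp":[0.01,0.05,0.01],"gripper":0}
    - {"dr":[0,0,0],"dp":[0.01,0.05,0],"gripper":0}
    - {"dr":[0,0,0],"dp":[0.01,0.04,0],"gripper":0}
    - {"dr":[0,0,0],"dp":[0.007,0.027,0],"gripper":0}
    - {"dr":[0,0,0],"dp":[0,0,0],"gripper":0}

```text
t: 5.15
position: [509.4, 35.2, 258.4]
ee_rot: [0.0, 0.784, 0.621, 0.0]
contact_force: [-0.3, -0.7, -2.1]
opening: 0.156
```

Call:
send_rows:
  series:
    - {"dr":[0,0,0],"dp":[0,0,0],"gripper":0}
    - {"dr":[0,0,0],"dp":[0,0,0],"gripper":0}
    - {"dr":[0,0,0],"dp":[0,0,0],"gripper":0}

```text
t: 5.52
position: [509.4, 32.6, 257.8]
ee_rot: [0.0, 0.786, 0.619, -0.0]
contact_force: [0.4, 0.3, -2.4]
opening: 0.154
```

Run:
```python
from h import *
print(observe()['position'],observe()['opening'],observe()['contact_force'])
im,K,C=grab('wrist','pics/w2.png')
grab('scene','pics/s2.png')
grab('side','pics/sd2.png')
```

```text
[509.43896166  32.6442856  257.78310375] 0.15440766913256498 [ 0.43934206  0.26064147 -2.36338897]
```

View pics/w2.png

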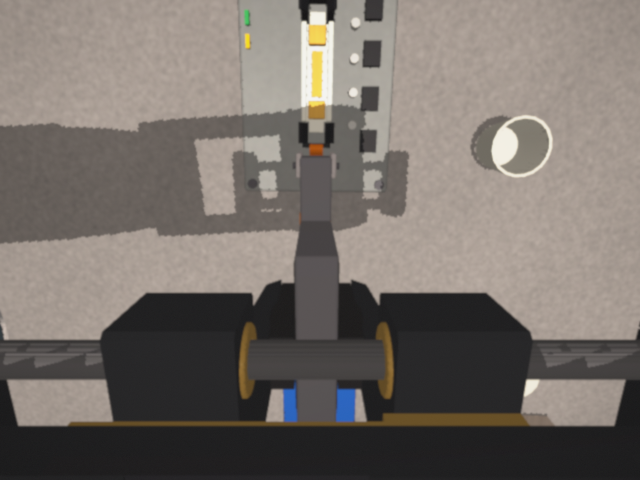

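View pics/s2.png

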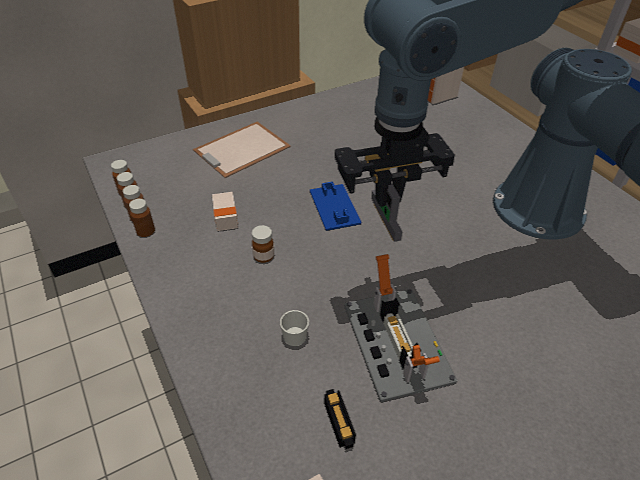

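The board is held upright over (509,33). The wrist view shows the white socket at columns 302–333 with brass blocks at rows 34 and 109. I'll measure the dock next.

Run:
```python
from h import *
im,K,C=load('wrist')
cv2.imwrite('pics/w2c.png',cv2.resize(im[0:210,225:405],None,fx=2.85,fy=2.85,interpolation=2))
cv2.imwrite('pics/s2c.png',cv2.resize(load('scene')[0][245:405,340:460],None,fx=3.7,fy=3.7,interpolation=2))
h=cv2.cvtColor(im,cv2.COLOR_BGR2HSV)
w=cv2.inRange(im,(180,180,180),(255,255,255));w[120:]=0;w[:,:290]=0;w[:,345:]=0
for r in range(20,120,10):
    x=np.where(w[r])[0]; print(r,x.min() if len(x) else 0,x.max() if len(x) else 0)
y=cv2.inRange(h,(18,120,90),(32,255,255));y[:,:290]=0;y[:,345:]=0;y[150:]=0
n,l,st,ce=cv2.connectedComponentsWithStats(y)
for i in range(1,n):
    if st[i,4]>20: print(st[i],ce[i],onplane(ce[i],K,C,30).round(1))
```

```text
20 310 325
30 301 333
40 301 333
50 301 333
60 301 332
70 301 332
80 301 332
90 301 332
100 301 332
110 0 0
[309  25  17  20 328] [316.86890244  34.625     ] [[549.6 187.9  30. ]]
[312  52  10  45 394] [316.62182741  73.25380711] [[541.9 156.5  30. ]]
[309 102  16  17 253] [316.23715415 109.6916996 ] [[534.1 125.6  30. ]]
```

View pics/w2c.png

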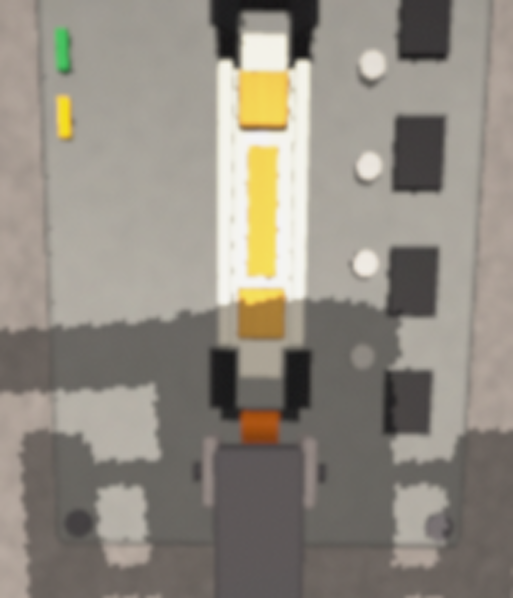

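View pics/s2c.png

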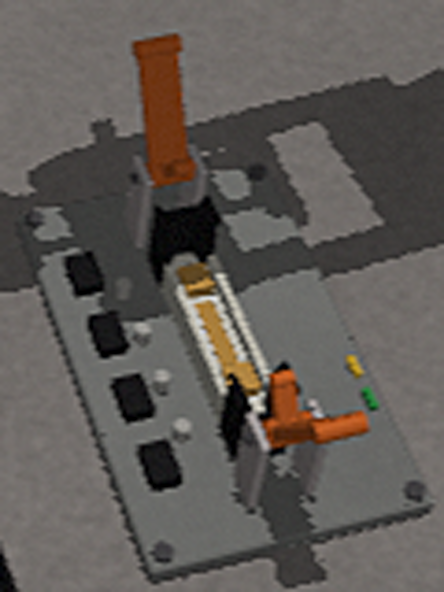

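Run:
```python
from h import *
im,K,C=load('wrist')
g=im.max(2)
for r in (160,180,200,215): print(r,g[r,290:345].tolist())
print(g[140:240,316].tolist())
s=observe();T=tool(s);print(T.round(4))
for r in(152,155,158): print(r,((onplane((316,r),K,C,s['position'][2]-49.7+30)-T[:3,3])@T[:3,:3]).round(1))
print(((onplane((316.6,73.2),K,C,30)-T[:3,3])@T[:3,:3]).round(1))
```

```text
160 [105, 105, 104, 104, 104, 110, 128, 141, 141, 122, 99, 91, 92, 92, 93, 93, 93, 93, 93, 93, 93, 93, 93, 93, 93, 93, 93, 93, 93, 93, 93, 94, 93, 93, 94, 93, 93, 92, 93, 92, 91, 104, 129, 142, 142, 132, 117, 107, 105, 105, 105, 104, 105, 105, 106]
180 [104, 105, 104, 104, 105, 104, 103, 103, 102, 95, 89, 89, 92, 93, 93, 94, 94, 93, 94, 93, 94, 94, 93, 94, 94, 93, 93, 94, 94, 94, 93, 94, 94, 93, 94, 93, 94, 94, 94, 91, 89, 93, 100, 104, 105, 105, 104, 105, 105, 106, 106, 107, 106, 106, 105]
200 [107, 107, 107, 107, 106, 107, 107, 106, 106, 103, 92, 88, 91, 93, 94, 94, 94, 94, 94, 93, 94, 93, 94, 93, 93, 93, 93, 93, 94, 94, 94, 93, 94, 93, 93, 92, 93, 93, 92, 90, 89, 98, 106, 108, 108, 108, 108, 108, 108, 109, 110, 111, 110, 110, 109]
215 [112, 112, 111, 113, 112, 112, 112, 112, 115, 121, 111, 97, 92, 93, 94, 93, 93, 92, 92, 92, 92, 93, 93, 92, 93, 93, 92, 93, 92, 93, 93, 92, 93, 93, 93, 93, 94, 93, 92, 90, 88, 98, 104, 106, 106, 107, 108, 108, 108, 109, 110, 110, 109, 109, 108]
[105, 103, 97, 99, 127, 154, 165, 169, 170, 166, 159, 150, 140, 130, 125, 110, 84, 81, 89, 92, 93, 94, 93, 94, 94, 93, 93, 94, 93, 93, 93, 94, 94, 94, 93, 93, 93, 94, 93, 94, 93, 94, 94, 93, 93, 93, 94, 93, 93, 94, 94, 93, 93, 94, 94, 94, 94, 93, 94, 94, 93, 93, 94, 92, 93, 93, 93, 93, 92, 93, 92, 93, 93, 93, 92, 92, 93, 92, 92, 91, 85, 76, 71, 71, 71, 70, 71, 71, 72, 71, 70, 70, 71, 70, 71, 71, 71, 70, 71, 71]
[[ 2.337000e-01  9.723000e-01 -1.000000e-04  5.094737e+02]
 [ 9.723000e-01 -2.337000e-01 -0.000000e+00  3.301650e+01]
 [-0.000000e+00 -1.000000e-04 -1.000000e+00  2.577182e+02]
 [ 0.000000e+00  0.000000e+00  0.000000e+00  1.000000e+00]]
152 [[62.   1.9 19.7]]
155 [[60.8  1.9 19.7]]
158 [[59.5  1.9 19.7]]
[[127.7   2.7 227.7]]
```

Call:
send_rows:
  series:
    - {"dr":[0,0,-0.003],"dp":[0.003,0.0124,0],"gripper":0}
    - {"dr":[0,0,-0.003],"dp":[0.006,0.026,0],"gripper":0}
    - {"dr":[0,0,-0.003],"dp":[0.0096,0.035,0],"gripper":0}
    - {"dr":[0,0,0],"dp":[0.008,0.03,0],"gripper":0}
    - {"dr":[0,0,0],"dp":[0.004,0.02,0],"gripper":0}
    - {"dr":[0,0,0],"dp":[0,0,0],"gripper":0}
    - {"dr":[0,0,0],"dp":[0,0,-0.04],"gripper":0}
    - {"dr":[0,0,0],"dp":[0,0,-0.05],"gripper":0}
    - {"dr":[0,0,0],"dp":[0,0,-0.03],"gripper":0}
    - {"dr":[0,0,0],"dp":[0,0,0],"gripper":0}
    - {"dr":[0,0,0],"dp":[0,0,0],"gripper":0}
    - {"dr":[0,0,0],"dp":[0,0,0],"gripper":0}

```text
t: 7.18
position: [541.5, 156.8, 139.8]
ee_rot: [0.001, 0.788, 0.616, 0.001]
contact_force: [-0.2, 0.5, -1.5]
opening: 0.154
```

Run:
```python
from h import *
print(observe()['position'],observe()['contact_force'])
im,K,C=grab('wrist','pics/w3.png')
a,_,_=grab('scene');b,_,_=grab('side')
cv2.imwrite('pics/s3.png',np.hstack([cv2.resize(a[205:405,340:470],(390,600),interpolation=2),cv2.resize(b[130:280,190:290],(400,600),interpolation=2)]))
```

```text
[541.51601931 156.83017394 139.80843008] [-0.23887582  0.46377825 -1.47939795]
```

View pics/w3.png

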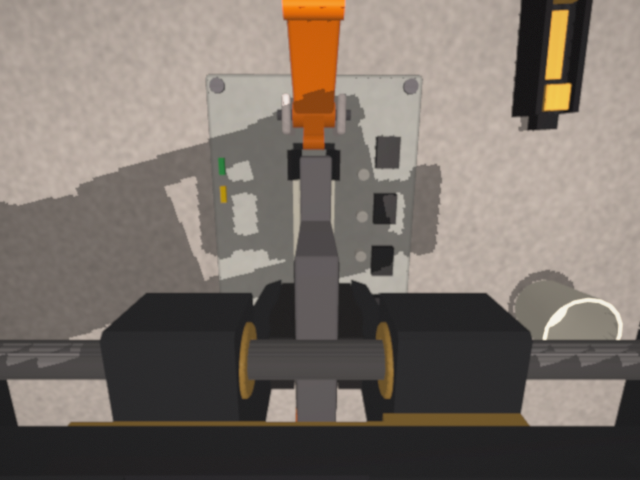

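View pics/s3.png

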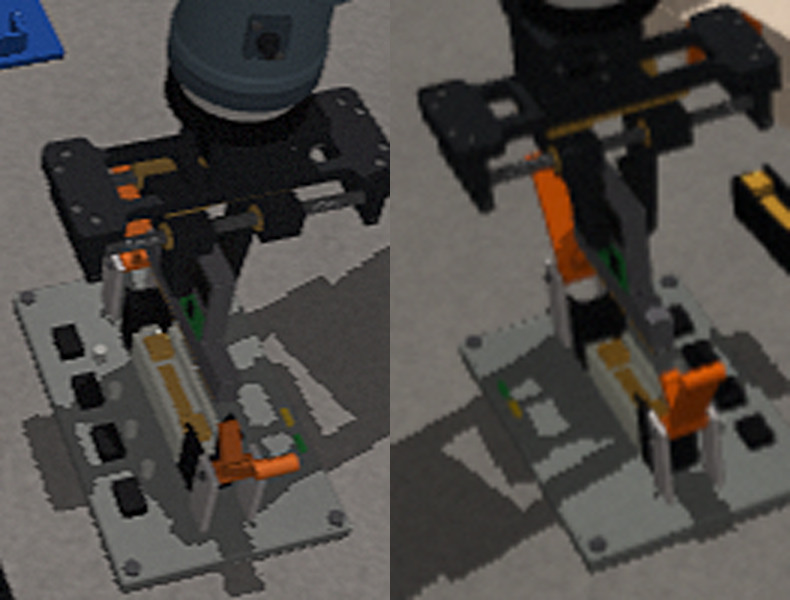

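Run:
```python
from h import *
im,K,C=load('wrist')
cv2.imwrite('pics/w3c.png',cv2.resize(im[85:235,265:365],(400,600),interpolation=2))
for r in (156,165,172,178): print(r,im.max(2)[r,280:350].tolist())
s=observe();T=tool(s);print(T[:3,:3])
```

```text
156 [108, 108, 108, 108, 109, 107, 94, 66, 42, 35, 33, 31, 30, 31, 29, 31, 30, 30, 30, 32, 43, 60, 76, 82, 83, 84, 83, 83, 84, 84, 84, 84, 84, 84, 84, 85, 85, 84, 85, 83, 84, 85, 85, 84, 83, 80, 76, 74, 71, 64, 52, 38, 31, 30, 31, 29, 31, 33, 35, 49, 80, 101, 108, 110, 109, 109, 110, 110, 110, 110]
165 [109, 110, 110, 110, 111, 110, 103, 77, 46, 33, 33, 32, 29, 30, 29, 31, 30, 30, 34, 53, 80, 95, 100, 102, 102, 102, 101, 102, 102, 102, 101, 101, 102, 102, 102, 102, 102, 102, 102, 102, 101, 101, 102, 101, 103, 101, 102, 102, 101, 99, 92, 70, 45, 31, 30, 32, 32, 32, 35, 57, 91, 107, 111, 111, 110, 109, 109, 109, 109, 109]
172 [111, 111, 111, 111, 111, 111, 104, 77, 45, 33, 32, 32, 30, 31, 31, 30, 31, 30, 31, 49, 78, 94, 100, 102, 102, 102, 102, 101, 102, 101, 101, 101, 102, 102, 102, 102, 102, 102, 102, 102, 101, 102, 101, 102, 102, 102, 102, 102, 101, 99, 90, 66, 41, 32, 29, 31, 32, 32, 34, 56, 91, 108, 110, 110, 109, 109, 109, 110, 109, 109]
178 [110, 110, 110, 111, 111, 111, 105, 81, 51, 36, 32, 32, 33, 33, 36, 40, 42, 47, 54, 64, 83, 95, 100, 101, 102, 102, 102, 101, 102, 102, 102, 102, 102, 102, 102, 102, 102, 102, 102, 101, 102, 102, 102, 102, 101, 102, 102, 102, 101, 99, 90, 67, 44, 34, 32, 31, 33, 33, 38, 61, 93, 108, 111, 111, 111, 111, 111, 111, 111, 111]
[[ 2.41554535e-01  9.70384780e-01  2.18737791e-03]
 [ 9.70387020e-01 -2.41555404e-01  1.38213535e-04]
 [ 6.62493266e-04  2.08921703e-03 -9.99997598e-01]]
```

View pics/w3c.png

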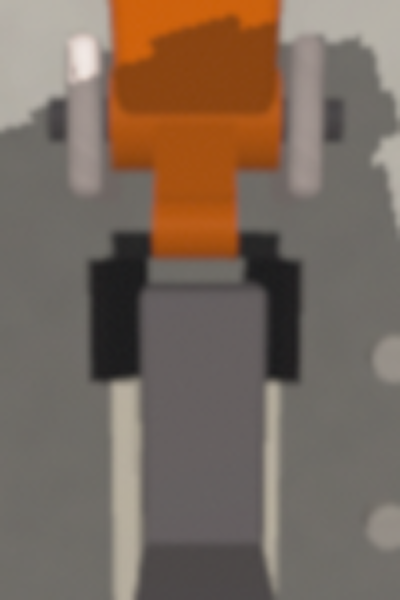

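Run:
```python
from h import *
im,K,C=load('wrist')
s=observe();T=tool(s)
f=lambda u,v,z:((onplane((u,v),K,C,z)-T[:3,3])@T[:3,:3]).round(1)
bz=s['position'][2]-49.7+30
print('board end',f(315.4,156,bz))
for z in(50,60): print('guide near',z,f(313.4,180,z),'far',f(313.4,150,z),f(313.4,143.7,z))
print('pivot row115 z61',f(315.5,115,61), f(287+0,115,61),f(345,115,61))
```

```text
board end [[60.7  2.2 19.7]]
guide near 50 [[43.6  1.  89. ]] far [[61.9  1.  89. ]] [[65.6  1.  89. ]]
guide near 60 [[44.6  1.  79. ]] far [[62.1  1.1 79. ]] [[65.7  1.1 79. ]]
pivot row115 z61 [[81.6  2.3 78.1]] [[ 81.6 -14.   78. ]] [[81.6 19.2 78.1]]
```

The guide centre is at column 313.4 and the board end at 315.4, so the board sits about 1.1 mm too far toward +x. I'll correct that and lower in gently.

Call:
send_rows:
  series:
    - {"dr":[0,0,0],"dp":[-0.0011,0,0],"gripper":0}
    - {"dr":[0,0,0],"dp":[0,0,-0.015],"gripper":0}
    - {"dr":[0,0,0],"dp":[0,0,-0.01],"gripper":0}
    - {"dr":[0,0,0],"dp":[0,0,-0.005],"gripper":0}
    - {"dr":[0,0,0],"dp":[0,0,-0.005],"gripper":0}
    - {"dr":[0,0,0],"dp":[0,0,-0.005],"gripper":0}
    - {"dr":[0,0,0],"dp":[0,0,0],"gripper":0}
    - {"dr":[0,0,0],"dp":[0,0,0],"gripper":0}

```text
t: 8.32
position: [539.2, 156.9, 97.9]
ee_rot: [0.0, 0.788, 0.616, 0.0]
contact_force: [0.1, -0.8, -2.0]
opening: 0.157
```

Call:
send_rows:
  series:
    - {"dr":[0,0,0],"dp":[0,0,-0.004],"gripper":0}
    - {"dr":[0,0,0],"dp":[0,0,-0.003],"gripper":0}
    - {"dr":[0,0,0],"dp":[0,0,-0.003],"gripper":0}
    - {"dr":[0,0,0],"dp":[0,0,0],"gripper":0}
    - {"dr":[0,0,0],"dp":[0,0,0],"gripper":0}

```text
t: 8.95
position: [539.3, 156.8, 87.7]
ee_rot: [0.0, 0.788, 0.616, 0.0]
contact_force: [3.0, 0.2, -3.2]
opening: 0.155
```

Call:
send_rows:
  series:
    - {"dr":[0,0,0],"dp":[0.0005,0,-0.001],"gripper":0}
    - {"dr":[0,0,0],"dp":[0,0,-0.001],"gripper":0}
    - {"dr":[0,0,0],"dp":[0,0,-0.001],"gripper":0}
    - {"dr":[0,0,0],"dp":[0,0,0],"gripper":0}

```text
t: 9.45
position: [539.5, 156.9, 84.7]
ee_rot: [0.0, 0.788, 0.616, 0.0]
contact_force: [2.6, -0.6, -2.0]
opening: 0.156
```

Call:
send_rows:
  series:
    - {"dr":[0,0,0],"dp":[0.0004,0,-0.001],"gripper":0}
    - {"dr":[0,0,0],"dp":[0,0,-0.001],"gripper":0}
    - {"dr":[0,0,0],"dp":[0,0,0],"gripper":0}
    - {"dr":[0,0,0],"dp":[0,0,0],"gripper":0}

```text
t: 9.95
position: [539.9, 157.0, 83.3]
ee_rot: [-0.0, 0.788, 0.616, -0.0]
contact_force: [-2.0, 0.1, 6.2]
opening: 0.154
```

The board has contact at about 8 N, with TCP z at 83.3. I'll ease off 0.4 mm and look before letting go.

Call:
send_rows:
  series:
    - {"dr":[0,0,0],"dp":[0,0,0.0005],"gripper":0}
    - {"dr":[0,0,0],"dp":[0,0,0],"gripper":0}

```text
t: 10.2
position: [539.8, 157.0, 83.3]
ee_rot: [-0.0, 0.788, 0.616, -0.0]
contact_force: [-1.1, 0.2, 2.8]
opening: 0.161
```

Run:
```python
from h import *
print(observe()['position'],observe()['contact_force'])
a,_,_=grab('scene');b,_,_=grab('side')
cv2.imwrite('pics/s4.png',np.hstack([cv2.resize(a[225:405,340:460],(400,600),interpolation=2),cv2.resize(b[150:270,200:280],(400,600),interpolation=2)]))
```

```text
[539.83570426 156.98620625  83.30760326] [-1.14194545  0.23876328  2.84000726]
```

View pics/s4.png

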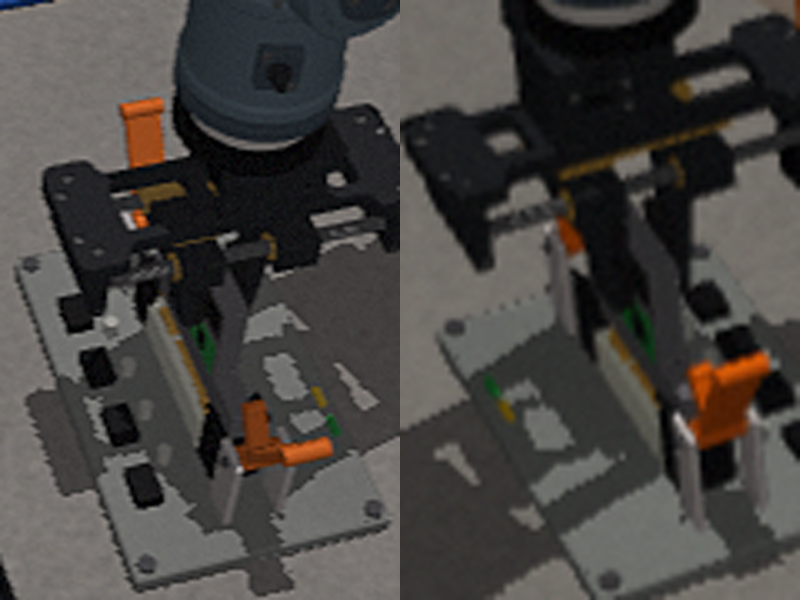

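The board is in both guides, upright and aligned, and both levers are still open. Releasing now.

Call:
send_rows:
  series:
    - {"dr":[0,0,0],"dp":[0,0,0],"gripper":0.3}
    - {"dr":[0,0,0],"dp":[0,0,0],"gripper":0.45}
    - {"dr":[0,0,0],"dp":[0,0,0],"gripper":0.6}
    - {"dr":[0,0,0],"dp":[0,0,0],"gripper":0.7}
    - {"dr":[0,0,0],"dp":[0,0,0.02],"gripper":0.7}
    - {"dr":[0,0,0],"dp":[0,0,0.04],"gripper":0.7}
    - {"dr":[0,0,0],"dp":[0,0,0.05],"gripper":0.7}
    - {"dr":[0,0,0],"dp":[0,0,0.05],"gripper":0.3}
    - {"dr":[0,0,0],"dp":[-0.014,-0.054,0],"gripper":0}
    - {"dr":[0,0,0],"dp":[0,0,0],"gripper":0}
    - {"dr":[0,0,0],"dp":[0,0,0],"gripper":0}

```text
t: 11.68
position: [525.8, 103.0, 243.0]
ee_rot: [-0.0, 0.788, 0.615, 0.0]
contact_force: [0.5, 0.3, 0.9]
opening: 0.267
```

Run:
```python
from h import *
s=observe();print(s['position'],s['contact_force'],s['opening'])
w,_,_=grab('wrist','pics/w5.png')
a,_,_=grab('scene');b,_,_=grab('side')
cv2.imwrite('pics/s5.png',np.hstack([cv2.resize(a[225:405,340:460],(400,600),interpolation=2),cv2.resize(b[150:270,200:280],(400,600),interpolation=2)]))
```

```text
[525.81064073 103.04859483 242.9758963 ] [0.48535325 0.3479363  0.91784143] 0.2674778759964534
```

View pics/s5.png

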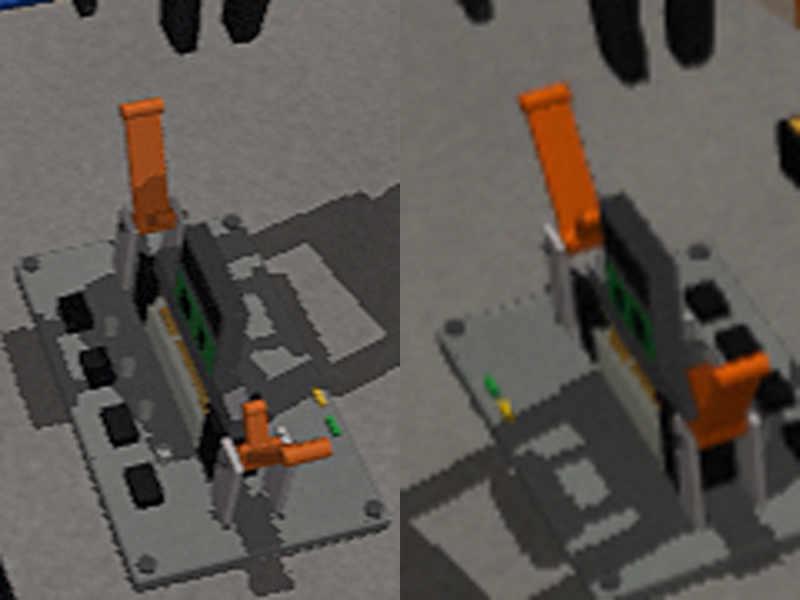

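View pics/w5.png

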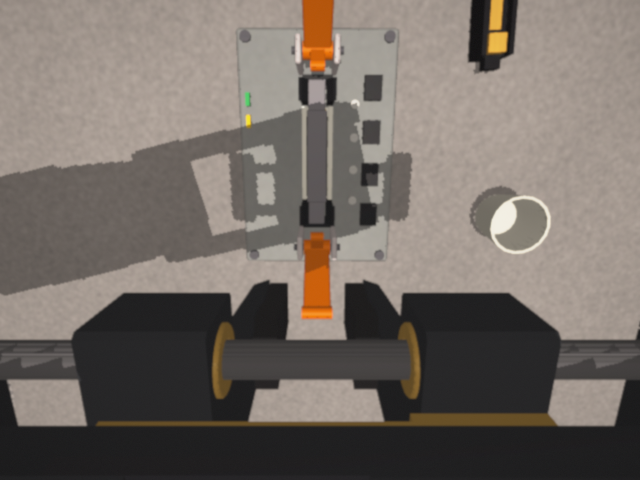

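The board is free-standing in the dock, 8 mm short of home, with both levers open. Next is the right lever (-y end), approached from its outer side with the fingers shut.

Call:
send_rows:
  series:
    - {"dr":[0,0,0],"dp":[-0.0113,-0.0456,0],"gripper":0}
    - {"dr":[0,0,0],"dp":[-0.0113,-0.0456,0],"gripper":0}
    - {"dr":[0,0,0],"dp":[0,0,0],"gripper":0}
    - {"dr":[0,0,0],"dp":[0,0,-0.04],"gripper":0}
    - {"dr":[0,0,0],"dp":[0,0,-0.05],"gripper":0}
    - {"dr":[0,0,0],"dp":[0,0,-0.04],"gripper":0}
    - {"dr":[0,0,0],"dp":[0,0,-0.007],"gripper":0}
    - {"dr":[0,0,0],"dp":[0,0,0],"gripper":0}
    - {"dr":[0,0,0],"dp":[0,0,0],"gripper":0}

```text
t: 12.95
position: [504.9, 11.8, 108.1]
ee_rot: [0.001, 0.788, 0.616, 0.001]
contact_force: [-0.2, 0.1, -0.2]
opening: 0.005
```

```bash
cat > st.py <<'E'
from h import *
O=np.array([539.9,157.0]);u=np.array([.2412,.9705])
def st():
    s=observe();p=s['position'];f=s['contact_force'];d=p[:2]-O
    print('t %.2f s %.1f lat %.1f z %.1f  Fu %.1f Flat %.1f Fz %.1f open %.3f'%(s['t'],d@u,d@[u[1],-u[0]],p[2],f[:2]@u,f[:2]@[u[1],-u[0]],f[2],s['opening']))
if __name__=='__main__': st()
E
python3 st.py
python3 - <<'E'
from h import *
w,_,_=grab('wrist')
b,_,_=grab('side')
cv2.imwrite('pics/s6.png',np.hstack([cv2.resize(b[140:290,190:290],(400,600),interpolation=2),cv2.resize(w[200:350,250:350],(400,600))]))
E
```

```text
t 12.95 s -149.3 lat 1.0 z 108.1  Fu -0.0 Flat -0.2 Fz -0.2 open 0.005
```

View pics/s6.png

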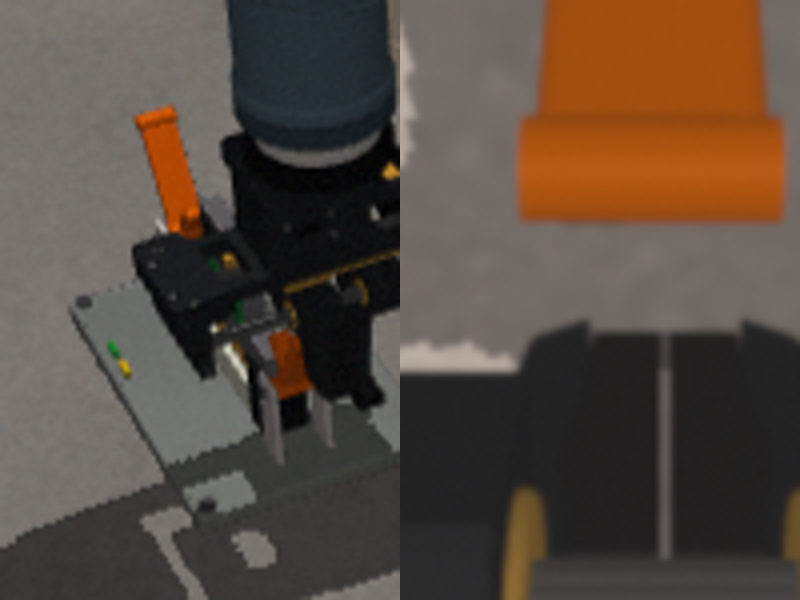

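Call:
send_rows:
  series:
    - {"dr":[0,0,0],"dp":[0.0024,0.0097,-0.001],"gripper":0}
    - {"dr":[0,0,0],"dp":[0.001,0.0039,0],"gripper":0}
    - {"dr":[0,0,0],"dp":[0.001,0.0039,0],"gripper":0}
    - {"dr":[0,0,0],"dp":[0,0,0],"gripper":0}

```text
t: 13.55
position: [507.8, 29.5, 105.3]
ee_rot: [0.0, 0.788, 0.616, 0.0]
contact_force: [0.5, 0.5, 0.3]
opening: 0.006
```

```bash
python3 st.py
```

```text
t 13.55 s -131.5 lat -0.4 z 105.3  Fu 0.6 Flat 0.3 Fz 0.3 open 0.006
```

Call:
send_rows:
  series:
    - {"dr":[0,0,0],"dp":[0.0007,0.0029,0.002],"gripper":0}
    - {"dr":[0,0,0],"dp":[0.0007,0.0029,0.002],"gripper":0}
    - {"dr":[0,0,0],"dp":[0.0007,0.0029,0.002],"gripper":0}
    - {"dr":[0,0,0],"dp":[0,0,0],"gripper":0}

```text
t: 14.05
position: [510.0, 38.2, 111.4]
ee_rot: [0.0, 0.788, 0.616, 0.0]
contact_force: [0.0, -0.3, 0.2]
opening: 0.005
```

Call:
send_rows:
  series:
    - {"dr":[0,0,0],"dp":[0.0007,0.0029,0.002],"gripper":0}
    - {"dr":[0,0,0],"dp":[0.0007,0.0029,0.001],"gripper":0}
    - {"dr":[0,0,0],"dp":[0.0007,0.0029,0.001],"gripper":0}
    - {"dr":[0,0,0],"dp":[0,0,0],"gripper":0}

```text
t: 14.55
position: [512.1, 46.9, 115.3]
ee_rot: [0.0, 0.788, 0.616, 0.0]
contact_force: [-1.0, 0.1, 0.1]
opening: 0.004
```

```bash
python3 st.py
```

```text
t 14.55 s -113.6 lat -0.5 z 115.3  Fu -0.1 Flat -1.0 Fz 0.1 open 0.004
```

Run:
```python
from h import *
w,_,_=grab('wrist')
b,_,_=grab('scene')
cv2.imwrite('pics/s7.png',np.hstack([cv2.resize(b[215:395,340:460],(400,600),interpolation=2),cv2.resize(w[200:350,250:350],(400,600))]))
```

```text
(no output)
```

View pics/s7.png

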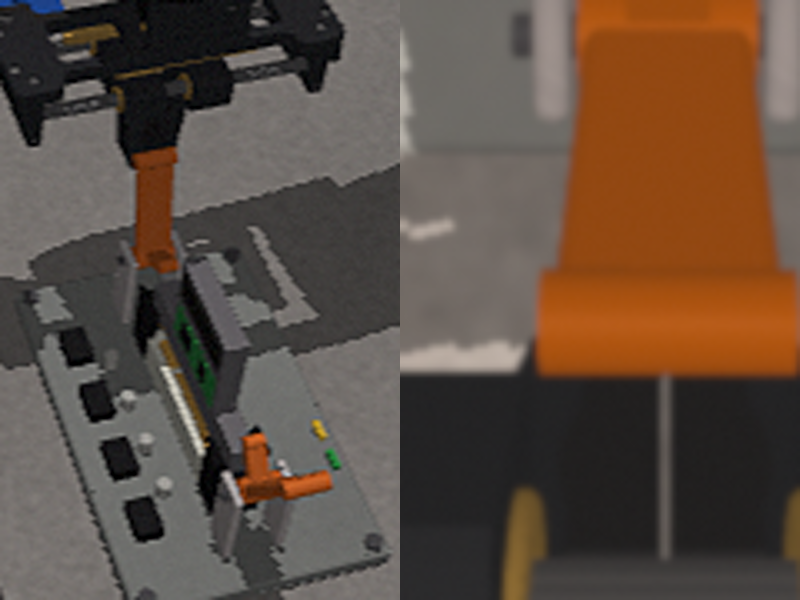

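The fingers are in contact behind the right handle. I'll continue along the arc.

Call:
send_rows:
  series:
    - {"dr":[0,0,0],"dp":[0.0007,0.0029,0.001],"gripper":0}
    - {"dr":[0,0,0],"dp":[0.0007,0.0029,0.001],"gripper":0}
    - {"dr":[0,0,0],"dp":[0,0,0],"gripper":0}

```text
t: 15.02
position: [513.4, 52.7, 117.3]
ee_rot: [0.0, 0.788, 0.616, 0.0]
contact_force: [-0.5, 0.0, -1.0]
opening: 0.006
```

Call:
send_rows:
  series:
    - {"dr":[0,0,0],"dp":[0.0007,0.0029,0.001],"gripper":0}
    - {"dr":[0,0,0],"dp":[0.0007,0.0029,0.001],"gripper":0}
    - {"dr":[0,0,0],"dp":[0,0,0],"gripper":0}

```text
t: 15.4
position: [514.8, 58.5, 119.3]
ee_rot: [0.0, 0.788, 0.616, 0.0]
contact_force: [-0.5, -0.8, -0.2]
opening: 0.005
```

Call:
send_rows:
  series:
    - {"dr":[0,0,0],"dp":[0.0007,0.0029,0],"gripper":0}
    - {"dr":[0,0,0],"dp":[0.0007,0.0029,0],"gripper":0}
    - {"dr":[0,0,0],"dp":[0,0,0],"gripper":0}

```text
t: 15.78
position: [516.2, 64.3, 119.2]
ee_rot: [-0.0, 0.788, 0.616, 0.0]
contact_force: [-0.1, 0.5, 0.2]
opening: 0.003
```

```bash
python3 st.py
```

```text
t 15.78 s -95.7 lat -0.6 z 119.2  Fu 0.4 Flat -0.2 Fz 0.2 open 0.003
```

Call:
send_rows:
  series:
    - {"dr":[0,0,0],"dp":[0.0005,0.0019,0],"gripper":0}
    - {"dr":[0,0,0],"dp":[0.0005,0.0019,0],"gripper":0}
    - {"dr":[0,0,0],"dp":[0,0,0],"gripper":0}

```text
t: 16.15
position: [517.1, 68.0, 119.2]
ee_rot: [-0.0, 0.788, 0.616, 0.0]
contact_force: [0.2, 0.3, 0.6]
opening: 0.008
```

Call:
send_rows:
  series:
    - {"dr":[0,0,0],"dp":[0.0005,0.0019,0],"gripper":0}
    - {"dr":[0,0,0],"dp":[0.0005,0.0019,-0.001],"gripper":0}
    - {"dr":[0,0,0],"dp":[0,0,0],"gripper":0}

```text
t: 16.52
position: [518.2, 71.7, 118.2]
ee_rot: [0.0, 0.788, 0.616, -0.0]
contact_force: [-1.0, -1.2, 0.6]
opening: 0.007
```

```bash
python3 st.py
python3 - <<'E'
from h import *
w,_,_=grab('wrist')
b,_,_=grab('scene')
cv2.imwrite('pics/s8.png',np.hstack([cv2.resize(b[215:395,340:460],(400,600),interpolation=2),cv2.resize(w[200:350,250:350],(400,600))]))
E
```

```text
t 16.52 s -88.1 lat -0.5 z 118.2  Fu -1.4 Flat -0.6 Fz 0.6 open 0.007
```

View pics/s8.png

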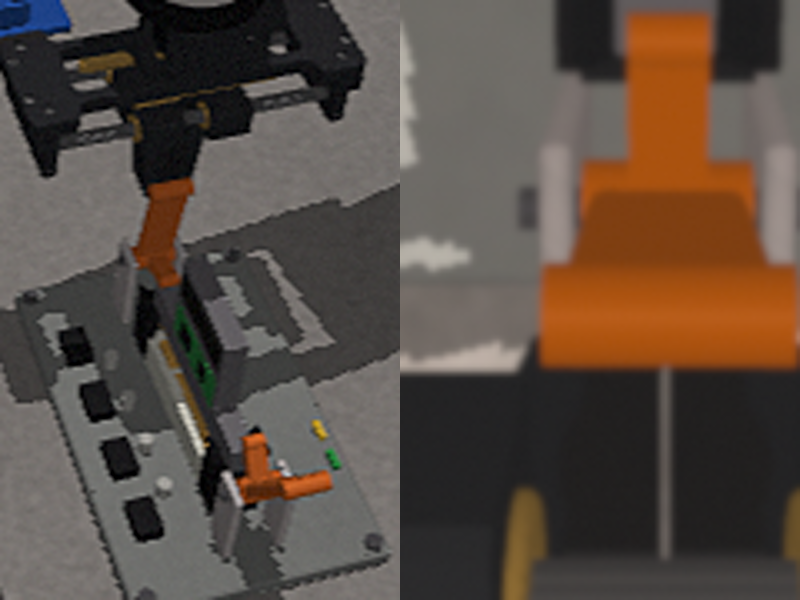

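Call:
send_rows:
  series:
    - {"dr":[0,0,0],"dp":[0.0005,0.0019,0],"gripper":0}
    - {"dr":[0,0,0],"dp":[0.0003,0.0015,0],"gripper":0}
    - {"dr":[0,0,0],"dp":[0,0,0],"gripper":0}

```text
t: 17.0
position: [518.9, 74.5, 118.1]
ee_rot: [0.0, 0.788, 0.616, -0.0]
contact_force: [-0.3, -5.0, 1.1]
opening: 0.005
```

Call:
send_rows:
  series:
    - {"dr":[0,0,0],"dp":[0.0004,0.0015,-0.0005],"gripper":0}
    - {"dr":[0,0,0],"dp":[0.0004,0.0015,-0.0005],"gripper":0}
    - {"dr":[0,0,0],"dp":[0,0,0],"gripper":0}

```text
t: 17.38
position: [519.8, 77.7, 117.4]
ee_rot: [0.0, 0.788, 0.616, -0.0]
contact_force: [-0.8, -5.7, 3.3]
opening: 0.003
```

```bash
python3 st.py
```

```text
t 17.38 s -81.8 lat -0.4 z 117.4  Fu -5.7 Flat 0.6 Fz 3.3 open 0.003
```

Call:
send_rows:
  series:
    - {"dr":[0,0,0],"dp":[0.0004,0.0015,-0.0005],"gripper":0}
    - {"dr":[0,0,0],"dp":[0.0004,0.0015,-0.001],"gripper":0}
    - {"dr":[0,0,0],"dp":[0,0,0],"gripper":0}

```text
t: 17.75
position: [520.8, 81.0, 116.2]
ee_rot: [0.0, 0.788, 0.616, 0.0]
contact_force: [-1.5, -4.0, 5.1]
opening: 0.007
```

Call:
send_rows:
  series:
    - {"dr":[0,0,0],"dp":[0.0004,0.0015,-0.001],"gripper":0}
    - {"dr":[0,0,0],"dp":[0.0003,0.001,-0.0005],"gripper":0}
    - {"dr":[0,0,0],"dp":[0,0,0],"gripper":0}

```text
t: 18.12
position: [521.6, 83.6, 114.8]
ee_rot: [0.0, 0.788, 0.616, 0.0]
contact_force: [-2.2, -2.6, 5.7]
opening: 0.007
```

```bash
python3 st.py
```

```text
t 18.12 s -75.7 lat -0.0 z 114.8  Fu -3.1 Flat -1.5 Fz 5.7 open 0.007
```

Run:
```python
from h import *
w,_,_=grab('wrist')
b,_,_=grab('scene');a,_,_=grab('side')
cv2.imwrite('pics/s9.png',np.hstack([cv2.resize(b[215:365,350:450],(400,600),interpolation=2),cv2.resize(a[140:240,190:290],(400,400),interpolation=2)[:, :].repeat(1,0) if 0 else cv2.resize(a[140:290,190:290],(400,600),interpolation=2)]))
cv2.imwrite('pics/w9.png',w[100:350,220:420])
```

```text
(no output)
```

View pics/s9.png

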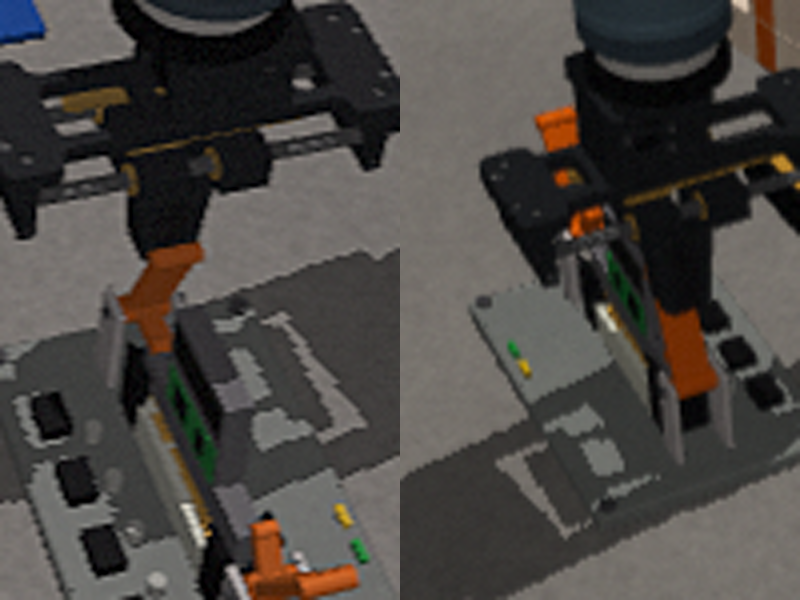

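View pics/w9.png

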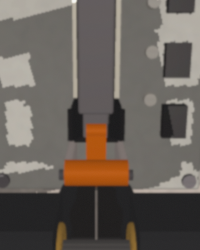

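```bash
cat >> st.py <<'E'
U=np.array([u[0],u[1],0]);N=np.array([u[1],-u[0],0]);O3=np.r_[O,0]
def onslot(uv,K,C,lat=0):
    d=C[:3,:3]@np.linalg.inv(K)@np.array([uv[0],uv[1],1.]);o=C[:3,3]
    p=o+d*((lat-(o-O3)@N)/(d@N));return (p-O3)@U,p[2]
def circ(uv,K,C,sp,r=70):
    # ray vs circle about pivot in slot plane, camera near that plane
    d=C[:3,:3]@np.linalg.inv(K)@np.array([uv[0],uv[1],1.]);o=C[:3,3]
    a=np.array([d@U,d[2]]);b=np.array([(o-O3)@U-sp,o[2]-61]);
    A=a@a;B=2*a@b;c=b@b-r*r;D=B*B-4*A*c;D=max(D,0);t=(-B-np.sqrt(D))/(2*A);q=b+a*t;return q[0]+sp,q[1]+61,np.arctan2(q[0]*np.sign(sp),q[1])
E
python3 - <<'E'
from st import *
_,K,C=load('scene');print(onslot((394,279),K,C),onslot((396,279),K,C,-11))
w,K,C=load('wrist')
m=cv2.inRange(cv2.cvtColor(w,cv2.COLOR_BGR2HSV),(5,150,60),(18,255,255))
for r in range(220,300,4):
    x=np.where(m[r,250:380])[0];print(r,(x.min()+250,x.max()+250) if len(x) else None)
print(circ((316,272),K,C,-82))
E
```

```text
(np.float64(-52.040414184985956), np.float64(130.33131290916742)) (np.float64(-64.60092961083834), np.float64(112.76334042651229))
220 None
224 (np.int64(307), np.int64(325))
228 (np.int64(306), np.int64(326))
232 (np.int64(306), np.int64(326))
236 (np.int64(306), np.int64(325))
240 (np.int64(305), np.int64(326))
244 (np.int64(306), np.int64(325))
248 (np.int64(306), np.int64(325))
252 (np.int64(306), np.int64(325))
256 (np.int64(307), np.int64(325))
260 (np.int64(286), np.int64(346))
264 (np.int64(285), np.int64(347))
268 (np.int64(284), np.int64(348))
272 (np.int64(284), np.int64(348))
276 (np.int64(284), np.int64(348))
280 (np.int64(284), np.int64(348))
284 (np.int64(284), np.int64(347))
288 None
292 None
296 None
(np.float64(-56.96446693398256), np.float64(126.36988667651448), np.float64(-0.36575073408728))
```

Lever angle is about 0.43, with the tip about 12 mm above the finger edge. The stop should come soon, so I'm using smaller steps.

Call:
send_rows:
  series:
    - {"dr":[0,0,0],"dp":[0.0003,0.0012,0],"gripper":0}
    - {"dr":[0,0,0],"dp":[0.0003,0.0012,0],"gripper":0}
    - {"dr":[0,0,0],"dp":[0,0,0],"gripper":0}

```text
t: 18.65
position: [522.0, 85.9, 114.3]
ee_rot: [0.0, 0.788, 0.616, 0.0]
contact_force: [-0.3, -4.6, 3.2]
opening: 0.01
```

```bash
python3 st.py
```

```text
t 18.65 s -73.4 lat -0.2 z 114.3  Fu -4.5 Flat 0.8 Fz 3.2 open 0.010
```

Call:
send_rows:
  series:
    - {"dr":[0,0,0],"dp":[0.0003,0.0012,-0.0005],"gripper":0}
    - {"dr":[0,0,0],"dp":[0.0003,0.0012,-0.0005],"gripper":0}
    - {"dr":[0,0,0],"dp":[0,0,0],"gripper":0}

```text
t: 19.02
position: [522.6, 88.4, 113.2]
ee_rot: [0.0, 0.788, 0.616, 0.0]
contact_force: [0.6, -4.2, 2.8]
opening: 0.007
```

Call:
send_rows:
  series:
    - {"dr":[0,0,0],"dp":[0.0003,0.0012,-0.0005],"gripper":0}
    - {"dr":[0,0,0],"dp":[0.0001,0.0005,0],"gripper":0}
    - {"dr":[0,0,0],"dp":[0,0,0],"gripper":0}

```text
t: 19.4
position: [522.9, 90.0, 112.7]
ee_rot: [0.0, 0.788, 0.616, 0.0]
contact_force: [-0.0, -4.2, 2.2]
opening: 0.008
```

```bash
python3 st.py
```

```text
t 19.40 s -69.1 lat -0.4 z 112.7  Fu -4.1 Flat 1.0 Fz 2.2 open 0.008
```

Call:
send_rows:
  series:
    - {"dr":[0,0,0],"dp":[0.0003,0.0012,-0.0007],"gripper":0}
    - {"dr":[0,0,0],"dp":[0.0002,0.0008,-0.0003],"gripper":0}
    - {"dr":[0,0,0],"dp":[0,0,0],"gripper":0}

```text
t: 19.77
position: [523.4, 91.3, 112.0]
ee_rot: [0.0, 0.788, 0.616, -0.0]
contact_force: [-0.7, -8.7, 5.6]
opening: 0.004
```

Call:
send_rows:
  series:
    - {"dr":[0,0,0],"dp":[0.0002,0.001,-0.0005],"gripper":0}
    - {"dr":[0,0,0],"dp":[0.0002,0.0005,-0.0003],"gripper":0}
    - {"dr":[0,0,0],"dp":[0,0,0],"gripper":0}

```text
t: 20.15
position: [523.7, 92.2, 111.6]
ee_rot: [0.001, 0.788, 0.616, -0.001]
contact_force: [-3.7, -10.7, 9.2]
opening: 0.007
```

```bash
python3 st.py
```

```text
t 20.15 s -66.8 lat -0.1 z 111.6  Fu -11.3 Flat -1.0 Fz 9.2 open 0.007
```

The force rose to about 14.6 N with little motion, so this is the stop. Backing off to check.

Call:
send_rows:
  series:
    - {"dr":[0,0,0],"dp":[-0.0007,-0.0029,0.001],"gripper":0}
    - {"dr":[0,0,0],"dp":[0,0,0],"gripper":0}

```text
t: 20.4
position: [523.2, 90.6, 112.1]
ee_rot: [0.0, 0.788, 0.616, 0.0]
contact_force: [-0.4, -4.8, 4.5]
opening: 0.005
```

Run:
```python
from st import *
st()
w,K,C=grab('wrist')
m=cv2.inRange(cv2.cvtColor(w,cv2.COLOR_BGR2HSV),(5,150,60),(18,255,255))
rr=[r for r in range(150,330) if (m[r,250:380]>0).sum()>50];print(rr[0],rr[-1]);c=(rr[0]+rr[-1])/2
print(circ((316,c),K,C,-82))
b,_,_=grab('scene');a,_,_=grab('side')
cv2.imwrite('pics/s10.png',np.hstack([cv2.resize(b[215:395,340:460],(400,600),interpolation=2),cv2.resize(a[140:290,190:290],(400,600),interpolation=2)]))
```

```text
t 20.40 s -68.5 lat -0.2 z 112.1  Fu -4.8 Flat 0.8 Fz 4.5 open 0.005
256 281
(np.float64(-48.77631885982206), np.float64(122.61320484681659), np.float64(-0.4945368198470554))
```

View pics/s10.png

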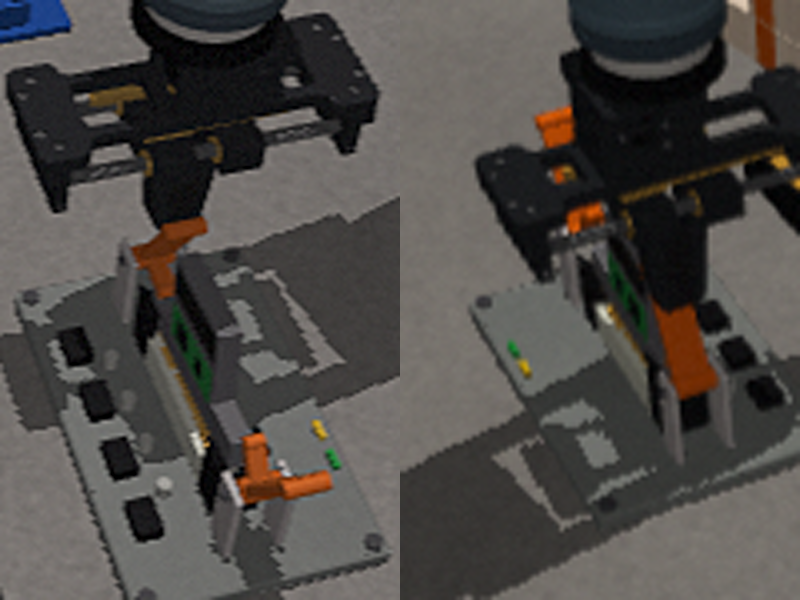

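The right lever is at about 0.30, which is a plausible stop. On to the left lever.

Call:
send_rows:
  series:
    - {"dr":[0,0,0],"dp":[-0.0024,-0.0097,0.01],"gripper":0}
    - {"dr":[0,0,0],"dp":[0,0,0.04],"gripper":0}
    - {"dr":[0,0,0],"dp":[0,0,0.03],"gripper":0}
    - {"dr":[0,0,0],"dp":[0.011,0.0443,0],"gripper":0}
    - {"dr":[0,0,0],"dp":[0.011,0.0443,0],"gripper":0}
    - {"dr":[0,0,0],"dp":[0.011,0.0443,0],"gripper":0}
    - {"dr":[0,0,0],"dp":[0.011,0.0443,0],"gripper":0}
    - {"dr":[0,0,0],"dp":[0.011,0.0443,0],"gripper":0}
    - {"dr":[0,0,0],"dp":[0,0,0],"gripper":0}
    - {"dr":[0,0,0],"dp":[0,0,0],"gripper":0}

```text
t: 21.8
position: [574.9, 302.0, 191.4]
ee_rot: [-0.0, 0.788, 0.616, -0.001]
contact_force: [1.0, -0.1, 0.6]
opening: 0.002
```

```bash
python3 st.py;python3 - <<'E'
from h import *
a,_,_=grab('scene');b,_,_=grab('side')
cv2.imwrite('pics/s11.png',np.hstack([cv2.resize(a[225:405,340:460],(400,600),interpolation=2),cv2.resize(b[150:270,200:280],(400,600),interpolation=2)]))
E
```

```text
t 21.80 s 149.1 lat -1.0 z 191.4  Fu 0.1 Flat 1.0 Fz 0.6 open 0.002
```

View pics/s11.png

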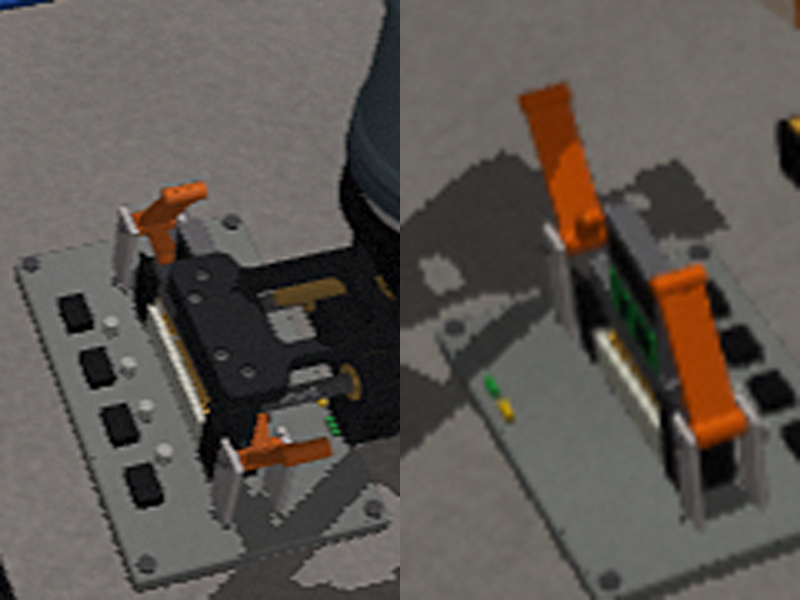

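Call:
send_rows:
  series:
    - {"dr":[0,0,0],"dp":[0.0005,0,-0.04],"gripper":0}
    - {"dr":[0,0,0],"dp":[0,0,-0.035],"gripper":0}
    - {"dr":[0,0,0],"dp":[0,0,-0.01],"gripper":0}
    - {"dr":[0,0,0],"dp":[0,0,0],"gripper":0}
    - {"dr":[0,0,0],"dp":[-0.0024,-0.0097,0],"gripper":0}
    - {"dr":[0,0,0],"dp":[-0.0012,-0.0049,0],"gripper":0}
    - {"dr":[0,0,0],"dp":[-0.0007,-0.0029,0.001],"gripper":0}
    - {"dr":[0,0,0],"dp":[0,0,0],"gripper":0}

```text
t: 22.9
position: [572.2, 284.9, 108.8]
ee_rot: [0.0, 0.788, 0.616, 0.001]
contact_force: [0.1, 0.1, 0.9]
opening: 0.005
```

```bash
python3 st.py;python3 - <<'E'
from h import *
a,_,_=grab('scene');b,_,_=grab('side')
cv2.imwrite('pics/s12.png',np.hstack([cv2.resize(a[225:405,340:460],(400,600),interpolation=2),cv2.resize(b[130:250,190:270],(400,600),interpolation=2)]))
E
```

```text
t 22.90 s 131.9 lat 0.5 z 108.8  Fu 0.1 Flat 0.0 Fz 0.9 open 0.005
```

View pics/s12.png

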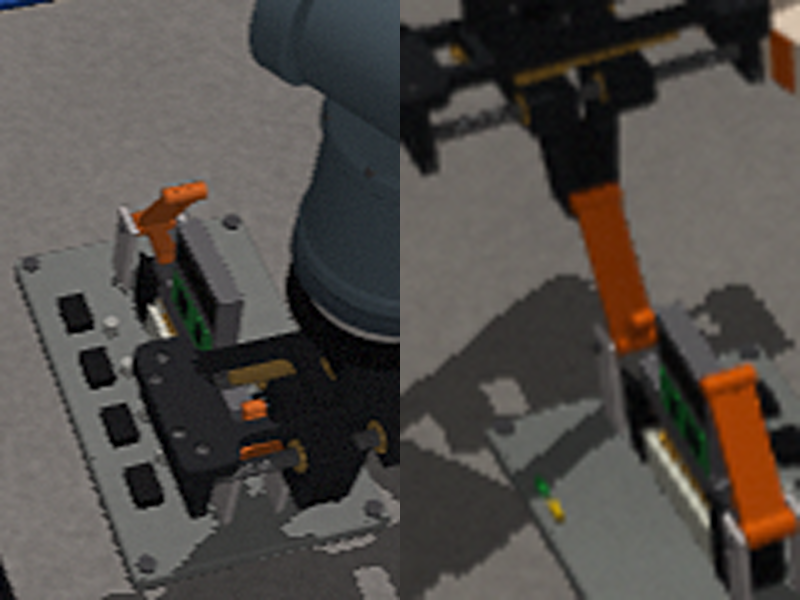

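Call:
send_rows:
  series:
    - {"dr":[0,0,0],"dp":[-0.0007,-0.0029,0.001],"gripper":0}
    - {"dr":[0,0,0],"dp":[-0.0007,-0.0029,0.001],"gripper":0}
    - {"dr":[0,0,0],"dp":[-0.0007,-0.0029,0.001],"gripper":0}
    - {"dr":[0,0,0],"dp":[-0.0007,-0.0029,0.001],"gripper":0}
    - {"dr":[0,0,0],"dp":[-0.0007,-0.0029,0.001],"gripper":0}
    - {"dr":[0,0,0],"dp":[-0.0007,-0.0029,0.001],"gripper":0}
    - {"dr":[0,0,0],"dp":[0,0,0],"gripper":0}

```text
t: 23.88
position: [567.4, 267.1, 113.8]
ee_rot: [0.0, 0.788, 0.616, -0.0]
contact_force: [-1.5, 0.6, 0.1]
opening: 0.006
```

Call:
send_rows:
  series:
    - {"dr":[0,0,0],"dp":[-0.0007,-0.0029,0.001],"gripper":0}
    - {"dr":[0,0,0],"dp":[-0.0007,-0.0029,0.001],"gripper":0}
    - {"dr":[0,0,0],"dp":[-0.0007,-0.0029,0.001],"gripper":0}
    - {"dr":[0,0,0],"dp":[-0.0007,-0.0029,0.001],"gripper":0}
    - {"dr":[0,0,0],"dp":[0,0,0],"gripper":0}

```text
t: 24.5
position: [564.8, 255.6, 118.0]
ee_rot: [0.0, 0.788, 0.616, -0.0]
contact_force: [-0.3, 0.3, -0.2]
opening: 0.004
```

Call:
send_rows:
  series:
    - {"dr":[0,0,0],"dp":[-0.0007,-0.0029,0],"gripper":0}
    - {"dr":[0,0,0],"dp":[-0.0005,-0.0019,0],"gripper":0}
    - {"dr":[0,0,0],"dp":[0,0,0],"gripper":0}

```text
t: 24.88
position: [563.7, 250.9, 118.0]
ee_rot: [0.0, 0.788, 0.616, 0.0]
contact_force: [0.5, -0.0, -0.4]
opening: 0.004
```

Call:
send_rows:
  series:
    - {"dr":[0,0,0],"dp":[-0.0005,-0.0019,0],"gripper":0}
    - {"dr":[0,0,0],"dp":[-0.0005,-0.0019,0],"gripper":0}
    - {"dr":[0,0,0],"dp":[0,0,0],"gripper":0}

```text
t: 25.25
position: [562.8, 247.7, 118.2]
ee_rot: [-0.0, 0.788, 0.616, 0.001]
contact_force: [0.7, 3.7, 1.1]
opening: 0.006
```

```bash
python3 st.py
```

```text
t 25.25 s 93.6 lat 0.4 z 118.2  Fu 3.8 Flat -0.2 Fz 1.1 open 0.006
```

Call:
send_rows:
  series:
    - {"dr":[0,0,0],"dp":[-0.0004,-0.0015,0],"gripper":0}
    - {"dr":[0,0,0],"dp":[-0.0004,-0.0015,0],"gripper":0}
    - {"dr":[0,0,0],"dp":[0,0,0],"gripper":0}

```text
t: 25.62
position: [562.0, 244.5, 118.1]
ee_rot: [0.0, 0.788, 0.616, 0.0]
contact_force: [1.6, 4.8, 1.4]
opening: 0.005
```

Call:
send_rows:
  series:
    - {"dr":[0,0,0],"dp":[-0.0004,-0.0015,0],"gripper":0}
    - {"dr":[0,0,0],"dp":[-0.0004,-0.0015,0],"gripper":0}
    - {"dr":[0,0,0],"dp":[0,0,0],"gripper":0}

```text
t: 26.0
position: [561.2, 241.4, 117.9]
ee_rot: [0.0, 0.788, 0.616, 0.0]
contact_force: [1.6, 5.2, 1.0]
opening: 0.003
```

Call:
send_rows:
  series:
    - {"dr":[0,0,0],"dp":[-0.0004,-0.0015,0],"gripper":0}
    - {"dr":[0,0,0],"dp":[-0.0004,-0.0015,-0.0005],"gripper":0}
    - {"dr":[0,0,0],"dp":[0,0,0],"gripper":0}

```text
t: 26.38
position: [560.4, 238.5, 117.6]
ee_rot: [0.0, 0.788, 0.616, 0.0]
contact_force: [0.9, 4.9, 1.0]
opening: 0.006
```

```bash
python3 st.py
```

```text
t 26.38 s 84.0 lat 0.3 z 117.6  Fu 5.0 Flat -0.3 Fz 1.0 open 0.006
```

Call:
send_rows:
  series:
    - {"dr":[0,0,0],"dp":[-0.0004,-0.0015,-0.0005],"gripper":0}
    - {"dr":[0,0,0],"dp":[-0.0004,-0.0015,-0.0005],"gripper":0}
    - {"dr":[0,0,0],"dp":[0,0,0],"gripper":0}

```text
t: 26.75
position: [559.7, 235.4, 116.9]
ee_rot: [0.0, 0.788, 0.616, 0.0]
contact_force: [0.7, 4.4, 4.4]
opening: 0.005
```

Call:
send_rows:
  series:
    - {"dr":[0,0,0],"dp":[-0.0004,-0.0015,-0.0005],"gripper":0}
    - {"dr":[0,0,0],"dp":[-0.0004,-0.0015,-0.0005],"gripper":0}
    - {"dr":[0,0,0],"dp":[0,0,0],"gripper":0}

```text
t: 27.12
position: [558.9, 232.1, 115.8]
ee_rot: [0.0, 0.788, 0.616, 0.0]
contact_force: [1.2, 4.1, 4.7]
opening: 0.002
```

Call:
send_rows:
  series:
    - {"dr":[0,0,0],"dp":[-0.0003,-0.0013,-0.0005],"gripper":0}
    - {"dr":[0,0,0],"dp":[-0.0003,-0.0012,-0.0005],"gripper":0}
    - {"dr":[0,0,0],"dp":[0,0,0],"gripper":0}

```text
t: 27.5
position: [558.3, 229.5, 114.8]
ee_rot: [0.0, 0.788, 0.616, 0.0]
contact_force: [1.0, 3.0, 5.3]
opening: 0.006
```

```bash
python3 st.py
```

```text
t 27.50 s 74.8 lat 0.3 z 114.8  Fu 3.1 Flat 0.2 Fz 5.3 open 0.006
```

Call:
send_rows:
  series:
    - {"dr":[0,0,0],"dp":[-0.0003,-0.0012,0],"gripper":0}
    - {"dr":[0,0,0],"dp":[-0.0003,-0.0012,-0.0005],"gripper":0}
    - {"dr":[0,0,0],"dp":[0,0,0],"gripper":0}

```text
t: 27.88
position: [557.6, 227.2, 114.0]
ee_rot: [0.0, 0.788, 0.616, 0.0]
contact_force: [1.4, 3.2, 5.2]
opening: 0.005
```

Call:
send_rows:
  series:
    - {"dr":[0,0,0],"dp":[-0.0003,-0.001,-0.0003],"gripper":0}
    - {"dr":[0,0,0],"dp":[-0.0002,-0.0008,-0.0003],"gripper":0}
    - {"dr":[0,0,0],"dp":[0,0,0],"gripper":0}

```text
t: 28.25
position: [557.1, 225.5, 113.4]
ee_rot: [0.0, 0.788, 0.616, 0.0]
contact_force: [2.0, 3.7, 3.7]
opening: 0.005
```

```bash
python3 st.py
```

```text
t 28.25 s 70.7 lat 0.1 z 113.4  Fu 4.0 Flat 1.1 Fz 3.7 open 0.005
```

Call:
send_rows:
  series:
    - {"dr":[0,0,0],"dp":[-0.0002,-0.001,-0.0005],"gripper":0}
    - {"dr":[0,0,0],"dp":[-0.0002,-0.0007,-0.0003],"gripper":0}
    - {"dr":[0,0,0],"dp":[0,0,0],"gripper":0}

```text
t: 28.62
position: [556.7, 223.9, 112.7]
ee_rot: [0.0, 0.788, 0.616, 0.0]
contact_force: [2.1, 3.3, 5.3]
opening: 0.006
```

Call:
send_rows:
  series:
    - {"dr":[0,0,0],"dp":[-0.0002,-0.001,-0.0005],"gripper":0}
    - {"dr":[0,0,0],"dp":[0,0,0],"gripper":0}

```text
t: 28.88
position: [556.6, 223.2, 112.4]
ee_rot: [0.0, 0.788, 0.616, 0.0]
contact_force: [2.8, 4.3, 5.2]
opening: 0.006
```

```bash
python3 st.py
```

```text
t 28.88 s 68.3 lat 0.2 z 112.4  Fu 4.8 Flat 1.7 Fz 5.2 open 0.006
```

Call:
send_rows:
  series:
    - {"dr":[0,0,0],"dp":[-0.0002,-0.001,-0.0003],"gripper":0}
    - {"dr":[0,0,0],"dp":[0,0,0],"gripper":0}

```text
t: 29.12
position: [556.5, 222.8, 112.3]
ee_rot: [-0.0, 0.788, 0.616, 0.001]
contact_force: [1.5, 7.6, 7.0]
opening: 0.008
```

Call:
send_rows:
  series:
    - {"dr":[0,0,0],"dp":[-0.0002,-0.0007,-0.0003],"gripper":0}
    - {"dr":[0,0,0],"dp":[0,0,0],"gripper":0}

```text
t: 29.38
position: [556.5, 222.5, 112.3]
ee_rot: [-0.0, 0.788, 0.616, 0.001]
contact_force: [2.2, 8.3, 6.0]
opening: 0.003
```

```bash
python3 st.py
```

```text
t 29.38 s 67.6 lat 0.3 z 112.3  Fu 8.5 Flat 0.1 Fz 6.0 open 0.003
```

Call:
send_rows:
  series:
    - {"dr":[0,0,0],"dp":[-0.0002,-0.0007,-0.0001],"gripper":0}
    - {"dr":[0,0,0],"dp":[0,0,0],"gripper":0}

```text
t: 29.62
position: [556.4, 222.2, 112.3]
ee_rot: [-0.0, 0.788, 0.616, 0.002]
contact_force: [1.7, 10.7, 7.7]
opening: 0.004
```

Run:
```python
from st import *
st()
b,K,C=grab('side')
cv2.imwrite('pics/sd13.png',cv2.resize(b[140:270,195:295],(600,780))[:600])
```

```text
t 29.62 s 67.3 lat 0.3 z 112.3  Fu 10.8 Flat -0.9 Fz 7.7 open 0.004
```

View pics/sd13.png

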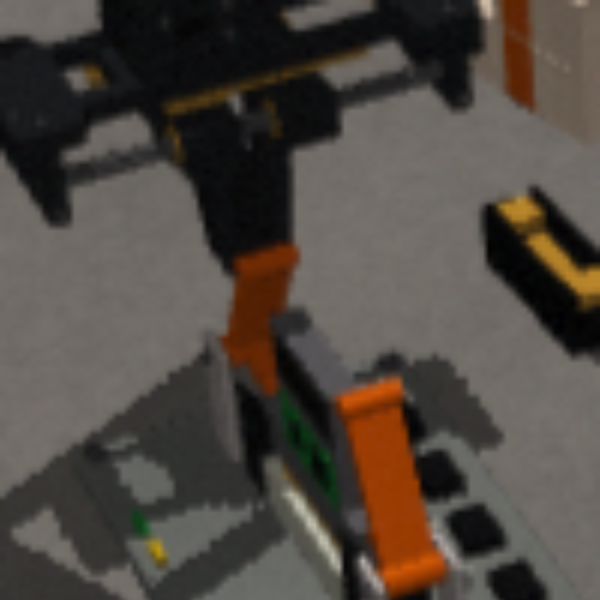

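The left lever is at its stop (13 N, s=67.3, matching the right stop at 66.8). I'm going back over to check whether the right one rocked.

Call:
send_rows:
  series:
    - {"dr":[0,0,0],"dp":[0.0007,0.0029,0.001],"gripper":0}
    - {"dr":[0,0,0],"dp":[0.0024,0.0097,0.01],"gripper":0}
    - {"dr":[0,0,0],"dp":[0,0,0.04],"gripper":0}
    - {"dr":[0,0,0],"dp":[0,0,0.05],"gripper":0}
    - {"dr":[0,0,0],"dp":[-0.0108,-0.0435,0.02],"gripper":0}
    - {"dr":[0,0,0],"dp":[-0.0108,-0.0435,0.02],"gripper":0}
    - {"dr":[0,0,0],"dp":[-0.0108,-0.0435,0],"gripper":0}
    - {"dr":[0,0,0],"dp":[-0.0108,-0.0435,0],"gripper":0}
    - {"dr":[0,0,0],"dp":[0,0,0],"gripper":0}
    - {"dr":[0,0,0],"dp":[0,0,0],"gripper":0}

```text
t: 30.92
position: [515.3, 59.4, 252.0]
ee_rot: [-0.001, 0.788, 0.616, -0.0]
contact_force: [0.1, 0.1, -0.9]
opening: 0.002
```

```bash
cat > lev.py <<'E'
from st import *
def lev(fn):
    st()
    w,K,C=grab('wrist',fn)
    m=cv2.inRange(cv2.cvtColor(w,cv2.COLOR_BGR2HSV),(5,150,60),(18,255,255));m[330:]=0;m[:,:260]=0;m[:,375:]=0
    n,l,sx,ce=cv2.connectedComponentsWithStats(m)
    for i in range(1,n):
        if sx[i,4]<60: continue
        rr=[r for r in range(480) if (l[r]==i).sum()>.85*sx[i,2]]
        top,bot=rr[0],rr[-1];print(sx[i],top,bot)
        for sp in(-82,82):
            q=circ((ce[i][0],(top+bot)/2),K,C,sp);print('  pivot',sp,'q=%.3f'%(q[2]+.8),np.round(q[:2],1))
E
python3 -c "
from lev import *
lev('pics/w14.png')
a,_,_=grab('scene');b,_,_=grab('side')
cv2.imwrite('pics/s14.png',np.hstack([cv2.resize(a[225:405,340:460],(400,600),interpolation=2),cv2.resize(b[150:270,200:280],(400,600),interpolation=2)]))"
```

```text
t 30.93 s -100.7 lat -0.3 z 252.0  Fu 0.1 Flat 0.1 Fz -0.9 open 0.002
[298   0  39  33 836] 0 15
  pivot -82 q=-0.471 [ 56.8 103.9]
  pivot 82 q=0.336 [ 50.7 123.6]
[ 300  163   34   41 1164] 165 178
  pivot -82 q=0.400 [-54.7 125.5]
  pivot 82 q=-0.695 [-58.8  71.7]
```

View pics/w14.png

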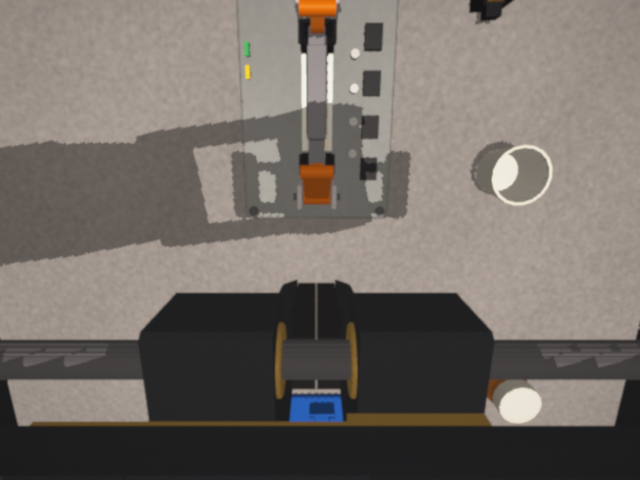

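View pics/s14.png

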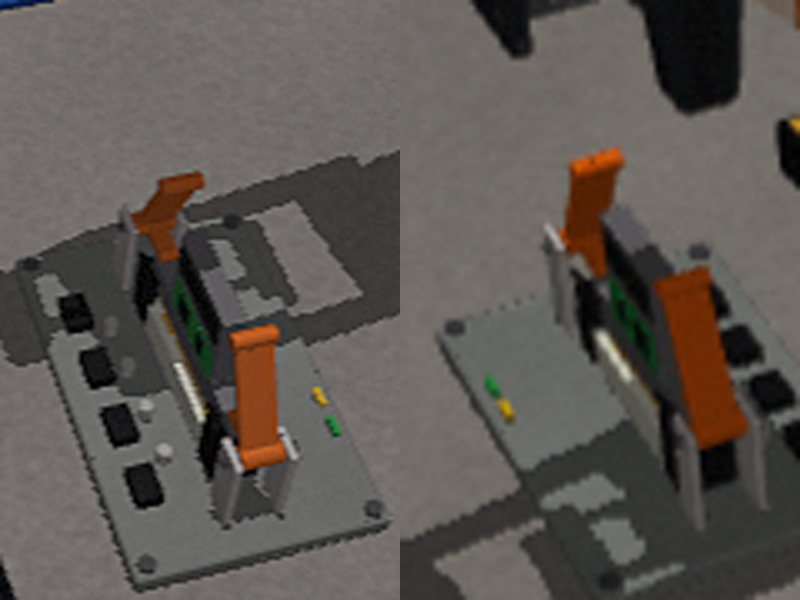

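The right lever rocked back to about 0.40 (it was 0.305). Pressing it again.

Call:
send_rows:
  series:
    - {"dr":[0,0,0],"dp":[0,0,-0.04],"gripper":0}
    - {"dr":[0,0,0],"dp":[0,0,-0.05],"gripper":0}
    - {"dr":[0,0,0],"dp":[0,0,-0.04],"gripper":0}
    - {"dr":[0,0,0],"dp":[0.0024,0.0097,-0.008],"gripper":0}
    - {"dr":[0,0,0],"dp":[0.0024,0.0097,0],"gripper":0}
    - {"dr":[0,0,0],"dp":[0.001,0.0039,0],"gripper":0}
    - {"dr":[0,0,0],"dp":[0.0003,0.0012,0],"gripper":0}
    - {"dr":[0,0,0],"dp":[0.0003,0.0012,-0.0005],"gripper":0}
    - {"dr":[0,0,0],"dp":[0,0,0],"gripper":0}

```text
t: 32.2
position: [522.3, 84.6, 114.3]
ee_rot: [0.0, 0.788, 0.616, 0.0]
contact_force: [-0.6, -0.6, 0.4]
opening: 0.009
```

```bash
python3 st.py
```

```text
t 32.20 s -74.5 lat 0.4 z 114.3  Fu -0.8 Flat -0.5 Fz 0.4 open 0.009
```

Call:
send_rows:
  series:
    - {"dr":[0,0,0],"dp":[0.0003,0.0012,0],"gripper":0}
    - {"dr":[0,0,0],"dp":[0.0003,0.0012,-0.0003],"gripper":0}
    - {"dr":[0,0,0],"dp":[0,0,0],"gripper":0}

```text
t: 32.58
position: [522.8, 86.7, 113.6]
ee_rot: [0.0, 0.788, 0.616, -0.0]
contact_force: [0.7, -3.9, 1.8]
opening: 0.011
```

Call:
send_rows:
  series:
    - {"dr":[0,0,0],"dp":[0.0003,0.0012,-0.0004],"gripper":0}
    - {"dr":[0,0,0],"dp":[0.0002,0.0008,-0.0004],"gripper":0}
    - {"dr":[0,0,0],"dp":[0,0,0],"gripper":0}

```text
t: 32.95
position: [523.3, 88.9, 112.7]
ee_rot: [0.0, 0.788, 0.616, -0.0]
contact_force: [-0.7, -5.3, 2.1]
opening: -0.0
```

```bash
python3 st.py
```

```text
t 32.95 s -70.1 lat 0.3 z 112.7  Fu -5.3 Flat 0.5 Fz 2.1 open -0.000
```

Call:
send_rows:
  series:
    - {"dr":[0,0,0],"dp":[0.0003,0.0011,-0.0004],"gripper":0}
    - {"dr":[0,0,0],"dp":[0.0002,0.0007,-0.0003],"gripper":0}
    - {"dr":[0,0,0],"dp":[0,0,0],"gripper":0}

```text
t: 33.33
position: [523.7, 89.9, 112.3]
ee_rot: [0.001, 0.788, 0.616, -0.001]
contact_force: [-2.4, -8.4, 4.1]
opening: 0.005
```

Call:
send_rows:
  series:
    - {"dr":[0,0,0],"dp":[0.0002,0.001,-0.0004],"gripper":0}
    - {"dr":[0,0,0],"dp":[0,0,0],"gripper":0}

```text
t: 33.58
position: [523.8, 90.3, 112.1]
ee_rot: [0.001, 0.788, 0.616, -0.001]
contact_force: [-4.1, -11.5, 5.8]
opening: 0.005
```

```bash
python3 st.py
```

```text
t 33.58 s -68.6 lat 0.5 z 112.1  Fu -12.1 Flat -1.2 Fz 5.8 open 0.005
```

```bash
python3 -c "
from lev import *
lev('pics/w15.png')"
```

```text
t 33.58 s -68.6 lat 0.5 z 112.1  Fu -12.1 Flat -1.2 Fz 5.8 open 0.005
[303   0  26  24 579] 0 20
  pivot -82 q=-0.479 [46.  99.5]
  pivot 82 q=0.167 [ 40.6 117.4]
[ 283  236   64   63 2149] 258 283
  pivot -82 q=0.317 [-49.5 123. ]
  pivot 82 q=-0.428 [-54.2 109.6]
```

The right lever is back at about 0.31, at the stop. I'll retract to a position where both levers and the board are visible.

Call:
send_rows:
  series:
    - {"dr":[0,0,0],"dp":[-0.0007,-0.0029,0.001],"gripper":0}
    - {"dr":[0,0,0],"dp":[-0.0024,-0.0097,0.01],"gripper":0}
    - {"dr":[0,0,0],"dp":[0,0,0.05],"gripper":0}
    - {"dr":[0,0,0],"dp":[0,0,0.05],"gripper":0}
    - {"dr":[0,0,0],"dp":[0.0072,0.0291,0.03],"gripper":0}
    - {"dr":[0,0,0],"dp":[0,0,0],"gripper":0}
    - {"dr":[0,0,0],"dp":[0,0,0],"gripper":0}

```text
t: 34.5
position: [527.0, 108.4, 251.5]
ee_rot: [-0.001, 0.788, 0.616, -0.001]
contact_force: [-0.5, -0.1, -0.8]
opening: 0.005
```

```bash
python3 -c "
from lev import *
lev('pics/w16.png')
a,_,_=grab('scene');b,_,_=grab('side')
cv2.imwrite('pics/s16.png',np.hstack([cv2.resize(a[225:405,340:460],(400,600),interpolation=2),cv2.resize(b[150:270,200:280],(400,600),interpolation=2)]))"
```

```text
t 34.50 s -50.3 lat -0.8 z 251.5  Fu -0.2 Flat -0.5 Fz -0.8 open 0.005
[ 300   51   37   47 1457] 80 95
  pivot -82 q=-0.640 [58.1 79.4]
  pivot 82 q=0.361 [ 52.2 124.4]
[302 219  32  38 933] 227 240
  pivot -82 q=0.336 [-50.7 123.6]
  pivot 82 q=-0.530 [-57.6  95.3]
```

View pics/s16.png

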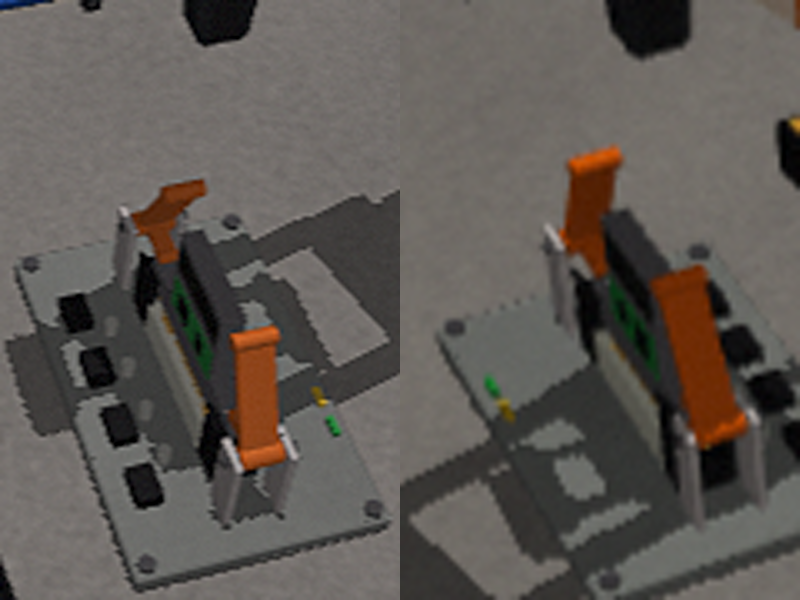

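View pics/w16.png

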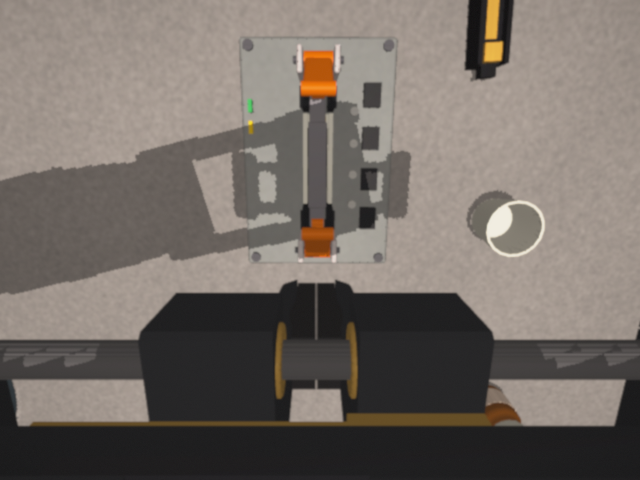

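The left lever looks slightly pushed back (about 0.36, scene tip row about 1 px different), so I'll press it once more.

Call:
send_rows:
  series:
    - {"dr":[0,0,0],"dp":[0.009,0.0364,0],"gripper":0}
    - {"dr":[0,0,0],"dp":[0.009,0.0364,0],"gripper":0}
    - {"dr":[0,0,0],"dp":[0.009,0.0364,0],"gripper":0}
    - {"dr":[0,0,0],"dp":[0.0098,0.0364,-0.01],"gripper":0}
    - {"dr":[0,0,0],"dp":[0,0,-0.04],"gripper":0}
    - {"dr":[0,0,0],"dp":[0,0,-0.05],"gripper":0}
    - {"dr":[0,0,0],"dp":[0,0,-0.035],"gripper":0}
    - {"dr":[0,0,0],"dp":[-0.0024,-0.0097,-0.003],"gripper":0}
    - {"dr":[0,0,0],"dp":[-0.0024,-0.0097,0],"gripper":0}
    - {"dr":[0,0,0],"dp":[-0.0012,-0.0048,0],"gripper":0}
    - {"dr":[0,0,0],"dp":[0,0,0],"gripper":0}
    - {"dr":[0,0,0],"dp":[0,0,0],"gripper":0}

```text
t: 36.15
position: [559.3, 230.0, 115.7]
ee_rot: [0.0, 0.788, 0.616, 0.001]
contact_force: [-0.6, 0.0, -0.3]
opening: 0.006
```

```bash
python3 st.py
```

```text
t 36.15 s 75.6 lat 1.2 z 115.7  Fu -0.1 Flat -0.6 Fz -0.3 open 0.006
```

Call:
send_rows:
  series:
    - {"dr":[0,0,0],"dp":[-0.0006,-0.0013,-0.0012],"gripper":0}
    - {"dr":[0,0,0],"dp":[-0.0005,-0.0013,-0.0008],"gripper":0}
    - {"dr":[0,0,0],"dp":[-0.0003,-0.0012,-0.0003],"gripper":0}
    - {"dr":[0,0,0],"dp":[0,0,0],"gripper":0}

```text
t: 36.65
position: [557.2, 226.2, 112.2]
ee_rot: [-0.0, 0.788, 0.616, -0.0]
contact_force: [-0.0, 0.9, -0.2]
opening: 0.005
```

Call:
send_rows:
  series:
    - {"dr":[0,0,0],"dp":[-0.0003,-0.001,-0.0004],"gripper":0}
    - {"dr":[0,0,0],"dp":[-0.0002,-0.0008,-0.0003],"gripper":0}
    - {"dr":[0,0,0],"dp":[0,0,0],"gripper":0}

```text
t: 37.02
position: [557.0, 224.9, 111.8]
ee_rot: [-0.0, 0.788, 0.616, 0.001]
contact_force: [0.7, 4.3, 1.2]
opening: 0.008
```

```bash
python3 st.py
```

```text
t 37.02 s 70.0 lat 0.2 z 111.8  Fu 4.3 Flat -0.3 Fz 1.2 open 0.008
```

Call:
send_rows:
  series:
    - {"dr":[0,0,0],"dp":[-0.0003,-0.001,-0.0003],"gripper":0}
    - {"dr":[0,0,0],"dp":[0,0,0],"gripper":0}

```text
t: 37.28
position: [556.8, 224.2, 111.6]
ee_rot: [-0.0, 0.788, 0.616, 0.001]
contact_force: [1.0, 6.5, 0.4]
opening: 0.006
```

Call:
send_rows:
  series:
    - {"dr":[0,0,0],"dp":[-0.0002,-0.0008,-0.0002],"gripper":0}
    - {"dr":[0,0,0],"dp":[0,0,0],"gripper":0}

```text
t: 37.52
position: [556.7, 223.9, 111.5]
ee_rot: [-0.001, 0.788, 0.616, 0.001]
contact_force: [1.3, 9.2, 0.9]
opening: 0.002
```

```bash
python3 st.py
```

```text
t 37.52 s 69.0 lat 0.2 z 111.5  Fu 9.3 Flat -0.9 Fz 0.9 open 0.002
```

Call:
send_rows:
  series:
    - {"dr":[0,0,0],"dp":[-0.0002,-0.0008,-0.0002],"gripper":0}
    - {"dr":[0,0,0],"dp":[0,0,0],"gripper":0}

```text
t: 37.78
position: [556.6, 223.6, 111.5]
ee_rot: [-0.001, 0.788, 0.616, 0.002]
contact_force: [0.9, 10.3, 0.1]
opening: 0.006
```

Call:
send_rows:
  series:
    - {"dr":[0,0,0],"dp":[-0.0001,-0.0004,-0.0001],"gripper":0}
    - {"dr":[0,0,0],"dp":[0,0,0],"gripper":0}

```text
t: 38.02
position: [556.6, 223.4, 111.4]
ee_rot: [-0.001, 0.788, 0.616, 0.002]
contact_force: [1.9, 11.1, 1.3]
opening: 0.004
```

```bash
python3 st.py
```

```text
t 38.02 s 68.5 lat 0.2 z 111.4  Fu 11.3 Flat -0.8 Fz 1.3 open 0.004
```

At 11.4 N the position barely advances: that's the stop. Backing off and checking from the same viewpoint as before.

Call:
send_rows:
  series:
    - {"dr":[0,0,0],"dp":[0.0007,0.0029,0.001],"gripper":0}
    - {"dr":[0,0,0],"dp":[0.0024,0.0097,0.01],"gripper":0}
    - {"dr":[0,0,0],"dp":[0,0,0.05],"gripper":0}
    - {"dr":[0,0,0],"dp":[0,0,0.05],"gripper":0}
    - {"dr":[0,0,0],"dp":[-0.0106,-0.0435,0.03],"gripper":0}
    - {"dr":[0,0,0],"dp":[-0.0106,-0.0435,0],"gripper":0}
    - {"dr":[0,0,0],"dp":[-0.0106,-0.043,0],"gripper":0}
    - {"dr":[0,0,0],"dp":[0,0,0],"gripper":0}
    - {"dr":[0,0,0],"dp":[0,0,0],"gripper":0}

```text
t: 39.15
position: [527.6, 104.1, 252.4]
ee_rot: [0.0, 0.788, 0.616, 0.0]
contact_force: [-1.5, -0.7, -0.7]
opening: 0.007
```

```bash
python3 -c "
from lev import *
lev('pics/w17.png')
a,_,_=grab('scene');b,_,_=grab('side')
cv2.imwrite('pics/s17.png',np.hstack([cv2.resize(a[225:405,340:460],(400,600),interpolation=2),cv2.resize(b[150:270,200:280],(400,600),interpolation=2)]))"
```

```text
t 39.15 s -54.3 lat 0.9 z 252.4  Fu -1.0 Flat -1.3 Fz -0.7 open 0.007
[ 297   46   37   48 1473] 75 91
  pivot -82 q=-0.630 [57.4 80.8]
  pivot 82 q=0.346 [ 51.3 123.9]
[299 214  32  38 941] 223 235
  pivot -82 q=0.346 [-51.3 123.9]
  pivot 82 q=-0.543 [-58.3  93.6]
```

View pics/s17.png

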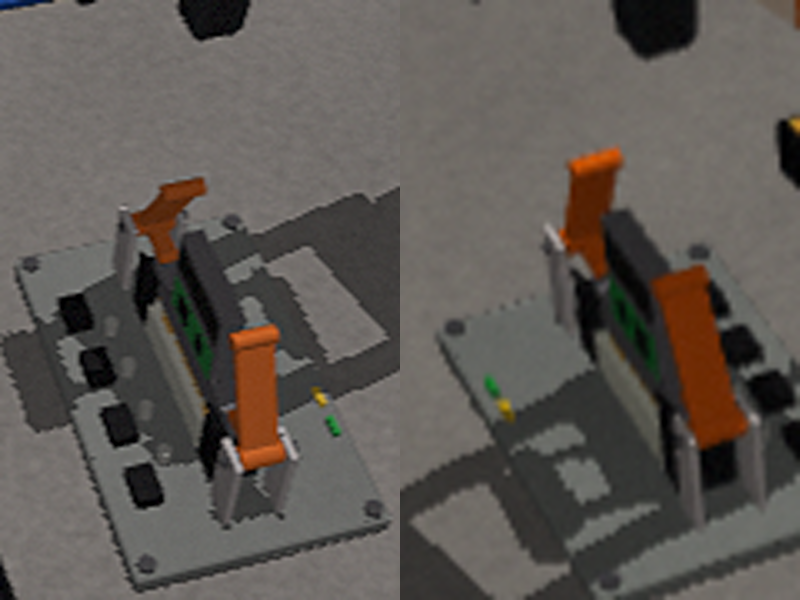

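Run:
```python
from st import *
A=cv2.imread('pics/s5.png');B=cv2.imread('pics/s17.png');B=B[:A.shape[0]]
z=np.vstack([np.hstack([A[190:460,100:300],B[190:460,100:300]]),np.hstack([A[170:440,560:760],B[170:440,560:760]])])
cv2.imwrite('pics/cmp.png',cv2.resize(z,None,fx=1.1,fy=1.1))
g=lambda i:cv2.magnitude(*[cv2.Sobel(cv2.cvtColor(i,6),5,*d) for d in((1,0),(0,1))])
# match colour (normalised) patches old->new
for name,(x0,x1,y0,y1),k in [('scene right-end',(172,205,268,350),3.333),('scene left-end',(190,216,300,392),3.333),('side left-end',(600,630,225,330),5),('side mid',(622,660,265,370),5)]:
    T=A[y0:y1,x0:x1];W=B[y0-10:y1+60,x0-15:x1+15]
    r=cv2.matchTemplate(W,T,cv2.TM_CCOEFF_NORMED);_,v,_,p=cv2.minMaxLoc(r);print(name,'score %.2f'%v,'dx,dy px',round((p[0]-15)/k,2),round((p[1]-10)/k,2))
# predicted pixel shift for 8 mm drop
for n in('scene','side'):
    _,K,C=load(n)
    for s in(-30,30):
        P=O3+U*s;print(n,s,(proj(P+[0,0,92],K,C)-proj(P+[0,0,100],K,C)).round(2))
```

```text
scene right-end score 0.92 dx,dy px -0.9 1.5
scene left-end score 0.92 dx,dy px -0.9 1.5
side left-end score 0.71 dx,dy px 0.2 2.0
side mid score 0.85 dx,dy px 0.0 2.0
scene -30 [[-0.5   2.67]]
scene 30 [[-0.6   2.63]]
side -30 [[0.29 2.74]]
side 30 [[0.32 2.72]]
```

View pics/cmp.png

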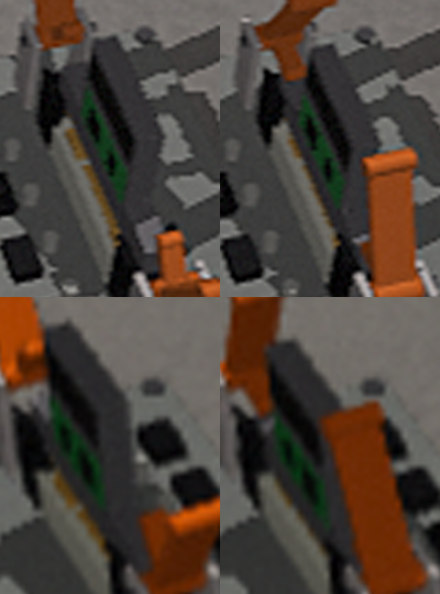

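Both levers now read about 0.346 from the same view. Board drop from image matching is 1.5–2 px against 2.7 px expected, though that resolution is coarse. I'll confirm by feel that the right lever is still at its stop.

Call:
send_rows:
  series:
    - {"dr":[0,0,0],"dp":[-0.011,-0.0428,0],"gripper":0}
    - {"dr":[0,0,0],"dp":[0,0,-0.04],"gripper":0}
    - {"dr":[0,0,0],"dp":[0,0,-0.05],"gripper":0}
    - {"dr":[0,0,0],"dp":[0,0,-0.04],"gripper":0}
    - {"dr":[0,0,0],"dp":[0.0024,0.0097,-0.01],"gripper":0}
    - {"dr":[0,0,0],"dp":[0.0022,0.0088,0],"gripper":0}
    - {"dr":[0,0,0],"dp":[0.001,0.0039,0],"gripper":0}
    - {"dr":[0,0,0],"dp":[0,0,0],"gripper":0}
    - {"dr":[0,0,0],"dp":[0,0,0],"gripper":0}

```text
t: 40.42
position: [522.4, 83.5, 112.7]
ee_rot: [0.001, 0.788, 0.616, 0.001]
contact_force: [-1.1, -0.7, 0.1]
opening: 0.003
```

```bash
python3 st.py
```

```text
t 40.42 s -75.5 lat 0.8 z 112.7  Fu -0.9 Flat -0.9 Fz 0.1 open 0.003
```

Call:
send_rows:
  series:
    - {"dr":[0,0,0],"dp":[0.0002,0.0015,-0.0003],"gripper":0}
    - {"dr":[0,0,0],"dp":[0.0002,0.0015,-0.0003],"gripper":0}
    - {"dr":[0,0,0],"dp":[0.0002,0.001,0],"gripper":0}
    - {"dr":[0,0,0],"dp":[0,0,0],"gripper":0}

```text
t: 40.92
position: [522.5, 87.3, 111.1]
ee_rot: [0.0, 0.788, 0.616, -0.0]
contact_force: [0.4, -1.7, -1.2]
opening: 0.01
```

Call:
send_rows:
  series:
    - {"dr":[0,0,0],"dp":[0.0003,0.001,0],"gripper":0}
    - {"dr":[0,0,0],"dp":[0,0,0],"gripper":0}

```text
t: 41.18
position: [522.7, 88.0, 111.1]
ee_rot: [0.0, 0.788, 0.616, -0.0]
contact_force: [-0.4, -4.2, -1.2]
opening: 0.003
```

Call:
send_rows:
  series:
    - {"dr":[0,0,0],"dp":[0.0003,0.001,0],"gripper":0}
    - {"dr":[0,0,0],"dp":[0,0,0],"gripper":0}

```text
t: 41.42
position: [522.8, 88.5, 110.9]
ee_rot: [0.0, 0.788, 0.616, -0.001]
contact_force: [-1.3, -6.8, -0.5]
opening: 0.005
```

```bash
python3 st.py
```

```text
t 41.42 s -70.6 lat -0.1 z 110.9  Fu -6.9 Flat 0.4 Fz -0.5 open 0.005
```

Call:
send_rows:
  series:
    - {"dr":[0,0,0],"dp":[0.0002,0.0008,0],"gripper":0}
    - {"dr":[0,0,0],"dp":[0,0,0],"gripper":0}

```text
t: 41.68
position: [522.9, 88.8, 110.9]
ee_rot: [0.001, 0.788, 0.616, -0.001]
contact_force: [-0.9, -8.9, -0.7]
opening: 0.006
```

Call:
send_rows:
  series:
    - {"dr":[0,0,0],"dp":[0.0002,0.0008,0],"gripper":0}
    - {"dr":[0,0,0],"dp":[0,0,0],"gripper":0}

```text
t: 41.92
position: [523.0, 89.2, 110.8]
ee_rot: [0.001, 0.788, 0.616, -0.002]
contact_force: [-2.6, -11.8, -1.8]
opening: 0.005
```

```bash
python3 st.py
```

```text
t 41.92 s -69.9 lat -0.1 z 110.8  Fu -12.1 Flat 0.3 Fz -1.8 open 0.005
```

It's a firm stop at 12 N, where moving the lever took only 4–5 N. Retracting clear and doing the final check.

Call:
send_rows:
  series:
    - {"dr":[0,0,0],"dp":[-0.0007,-0.0029,0.001],"gripper":0}
    - {"dr":[0,0,0],"dp":[-0.0024,-0.0097,0.01],"gripper":0}
    - {"dr":[0,0,0],"dp":[0,0,0.05],"gripper":0}
    - {"dr":[0,0,0],"dp":[0,0,0.05],"gripper":0}
    - {"dr":[0,0,0],"dp":[0.0072,0.0291,0.03],"gripper":0}
    - {"dr":[0,0,0],"dp":[0,0,0],"gripper":0}
    - {"dr":[0,0,0],"dp":[0,0,0],"gripper":0}
    - {"dr":[0,0,0],"dp":[0,0,0],"gripper":0}

```text
t: 42.92
position: [526.6, 107.1, 250.5]
ee_rot: [-0.001, 0.788, 0.616, -0.001]
contact_force: [-0.3, -0.1, -0.3]
opening: 0.006
```

```bash
python3 -c "
from lev import *
lev('pics/w18.png')
a,_,_=grab('scene');b,_,_=grab('side')
cv2.imwrite('pics/s18.png',np.hstack([cv2.resize(a[265:345,370:420],(375,600),interpolation=2),cv2.resize(b[180:250,215:255],(343,600),interpolation=2)]))
# board top heights: scene & side top-face end corners, board end plane lat=+-7
"
```

```text
t 42.92 s -51.6 lat -0.9 z 250.5  Fu -0.2 Flat -0.3 Fz -0.3 open 0.006
[ 301   49   36   47 1466] 77 93
  pivot -82 q=-0.635 [58.3 80.2]
  pivot 82 q=0.361 [ 52.3 124.4]
[302 217  32  39 959] 225 238
  pivot -82 q=0.331 [-50.3 123.4]
  pivot 82 q=-0.535 [-57.3  94.5]
```

View pics/s18.png

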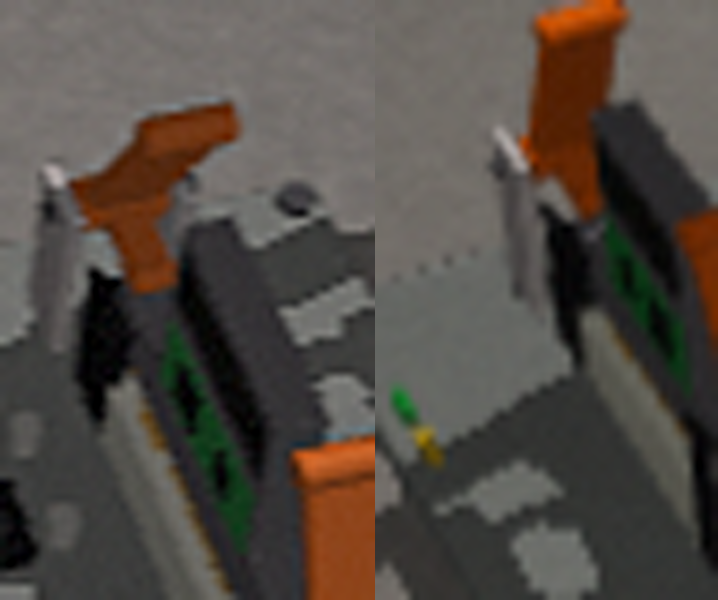

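Run:
```python
import cv2,numpy as np
R=cv2.imread('pics/w16.png')
def m(I,box):
    x0,x1,y0,y1=box;T=R[y0:y1,x0:x1];W=I[y0-14:y1+14,x0-14:x1+14]
    r=cv2.matchTemplate(W,T,cv2.TM_CCOEFF_NORMED);_,v,_,p=cv2.minMaxLoc(r)
    def sub(a,b,c): return .5*(a-c)/(a-2*b+c)
    y,x=p[1],p[0]
    return round(x-14+sub(r[y,x-1],r[y,x],r[y,x+1]),2),round(y-14+sub(r[y-1,x],r[y,x],r[y+1,x]),2),round(v,2)
B={'holeTL':(240,257,37,54),'holeTR':(382,398,37,54),'holeBL':(248,265,249,266),'lugTopL':(290,303,44,74),'lugTopR':(334,347,44,74),'lugBotL':(294,304,236,262),'lugBotR':(330,341,236,262),'tipLeft':(298,340,76,100),'tipRight':(297,338,224,244)}
for f in('w17','w18'):
    I=cv2.imread(f'pics/{f}.png');print(f,{k:m(I,b) for k,b in B.items()})
```

```text
w17 {'holeTL': (np.float32(-2.57), np.float32(-4.39), 0.97), 'holeTR': (np.float32(-2.63), np.float32(-4.38), 0.95), 'holeBL': (np.float32(-1.79), np.float32(-2.96), 0.67), 'lugTopL': (np.float32(-2.79), np.float32(-4.97), 0.98), 'lugTopR': (np.float32(-2.85), np.float32(-4.97), 0.98), 'lugBotL': (np.float32(-1.9), np.float32(-3.49), 0.79), 'lugBotR': (np.float32(-2.24), np.float32(-3.03), 0.88), 'tipLeft': (np.float32(-2.82), np.float32(-4.77), 0.99), 'tipRight': (np.float32(-2.36), np.float32(-4.19), 0.98)}
w18 {'holeTL': (np.float32(-0.03), np.float32(-1.77), 0.99), 'holeTR': (np.float32(0.48), np.float32(-2.04), 0.96), 'holeBL': (np.float32(0.29), np.float32(-0.62), 0.92), 'lugTopL': (np.float32(0.15), np.float32(-2.1), 0.99), 'lugTopR': (np.float32(0.21), np.float32(-2.02), 0.98), 'lugBotL': (np.float32(0.37), np.float32(-0.64), 0.95), 'lugBotR': (np.float32(0.4), np.float32(-1.13), 0.98), 'tipLeft': (np.float32(0.21), np.float32(-2.2), 1.0), 'tipRight': (np.float32(0.3), np.float32(-1.27), 0.99)}
```

Run:
```python
from st import *
_,K,C=load('scene')
for uv in((394.7,297),(401.3,293.7)):
    print('scene',[tuple(np.round(onslot(uv,K,C,l),1)) for l in(-7,7)])
_,K,C=load('side')
for uv in((240.4,193.4),(245.9,191.7)):
    print('side',[tuple(np.round(onslot(uv,K,C,l),1)) for l in(-7,7)])
# calibrate: pre-press scene/side from s5 (top corners standing, z~118.6)
a=cv2.imread('pics/s5.png')
cv2.imwrite('pics/s5c.png',np.hstack([cv2.resize(a[133:400,100:267],(375,600),interpolation=2),cv2.resize(a[150:500,475:675],(343,600),interpolation=2)]))
```

```text
scene [(np.float64(-49.8), np.float64(77.7)), (np.float64(-24.6), np.float64(112.8))]
scene [(np.float64(-27.8), np.float64(114.2)), (np.float64(-3.6), np.float64(147.8))]
side [(np.float64(21.0), np.float64(113.8)), (np.float64(64.4), np.float64(80.4))]
side [(np.float64(-20.2), np.float64(145.4)), (np.float64(21.6), np.float64(113.3))]
```

View pics/s5c.png

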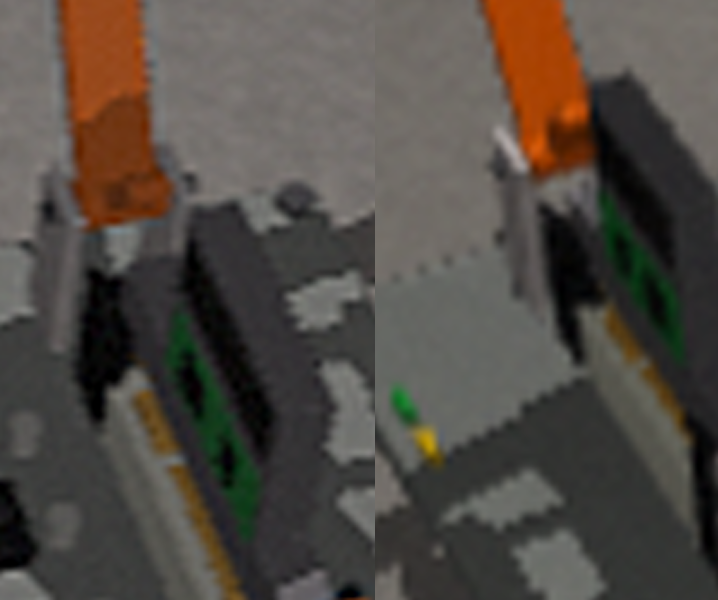

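The board dropped about 2.0 px in the scene view and 3.0 px in the side view, against about 2.7 px expected for 8 mm. Both levers are unchanged after the last presses (tip shift under 0.3 px relative to their lugs). The gripper is clear, so I'm handing in.

```bash
python3 -c "
from workcell import *
print(job_done())"
```

```text
the job is handed in; nothing more can be done
None
```

The board is in the grey dock with both levers swung in to their stops. I handed the job in at about 43 s. No single measurement proves it is fully home; the checks below point that way.

- **Placing:** I lifted the board straight out of the stand and lowered it between the guides. It stood on the brass blocks with about 8 N of contact force, and I let go there.
- **Levers:** I pressed right, left, right, left, right with shut fingers. After the first left press the right lever had rocked back from about 0.31 to 0.40, so I pressed it in again. Moving a lever took mostly 4–7 N. Each press ended at a firm stop of about 11–14.6 N at the finger, under the 17 N limit.
- **Final lever check:** Both levers read about 0.33–0.36. The last two presses moved neither one measurably. Those readings fit the seat height of about 26 mm I estimated when the board first touched the blocks.
- **Board height:** This check is weaker.
  - An early image match showed a drop of only 1.5–2 px, where 8 mm would be about 2.7 px.
  - A closer before-and-after comparison gave about 2.0 px in the scene view and 3.0 px in the side view, roughly 7.4 mm with about 1 mm of error.
- **Bystanders:** I kept clear of the jar, carton, cup and black look-alike. I did not run a separate final check on them.

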